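# Mark a set of copper bars in the locking-pliers jig

## Task

Give every copper bar in the ridged rack its clamp mark, longest bar first and shortest last (there are two or three): lay it in the V-groove, push it along until its end touches the stop, close the locking pliers over centre onto it, then press the release lever so that they spring open. Put each marked bar flat on the floor of the plain tray, none on top of another, and leave the pliers open; do not disturb the wooden block, the lidded box or the brush behind the jig.

Things in the scene. Friction and masses are not known exactly. Their poses are not given: they have to be found in the camera images.
- bar_long_centre (a point): centre of the long copper bar, 124 mm long, octagonal section 24 mm across flats, so that it lies on a flat with two upright flats 10 mm high at its sides; x along the bar. About 0.15 kg. It may lie either way round. May be absent
- bar_mid_centre (a point): centre of the middle copper bar, the same section, 100 mm long, x along the bar. About 0.13 kg. May be absent
- bar_short_centre (a point): centre of the short copper bar, the same section, 76 mm long, x along the bar. About 0.11 kg. May be absent
- rack: shallow grey ridged rack (fixed) in which the bars start, 144 mm along its x, 190 mm along its y, walls 10 mm high and 3 mm thick, floor 3 mm; two ridges 4.5 mm above the floor along x at y = -26 and +26 mm part it into three compartments, a bar along x in any of them at about y = -52, 0 or +52 mm. Origin under its centre, on the worktop
- out_tray: shallow grey plain tray (fixed) for the marked bars, same outside (144 mm along x, 190 mm along y, walls 10 mm high, 3 mm thick), flat 3 mm floor; three bars fit side by side along x. A bar on its floor has its centre 15 mm above the worktop. Origin under its centre, on the worktop. May change places with the rack. The power unit behind (163 mm high, front at world x = 0.54, right side y = -0.11) is in the way of low carrying
- jig: the marking jig (fixed): aluminium V-rail along its x, x = -165 to 0 mm, 33 mm wide, stop at x = 0, locking pliers across it. The 90 degree V has its apex 22 mm and its edges (11.5 mm either side) 33.5 mm above the worktop; a bar in it, flat on top, has its centre at 39 mm and its top at 51 mm. Origin on the worktop under the middle of the stop's face, +x from the groove's open end to the stop
- groove_stop (a point): point on the face of the steel stop block (12 mm thick, 36 mm wide, 50 mm high), on the axis of a bar lying in the groove, 39 mm above the worktop; axes as those of the jig. A bar of length L is home when its centre is L/2 from here towards -x
- jaw_pad: rubber pad 16 mm across, sprung (2.5 N/mm), on the pliers' jaw over the groove at jig x = -16 mm; holds the bar with 7 N. Origin at its underside, which hangs only 15 mm above a bar while open, so slide a bar back from under it before lifting; the open jaw is 105 mm high. The pliers' side plates (24 mm wide, 72 mm high) stand at jig y = -22 to -82 mm; a fixed lower handle runs on to -y
- handle (a joint): upper handle of the pliers, rad: 0 open (raised 37 degrees), 0.65 shut (level), end stop. Hinge along jig x at jig y = -68 mm, z = 56 mm; handle in the plane jig x = -16 mm, 22 mm wide, 95 mm long, 5 mm from hinge axis to its top face, running out to -y. Pushing down 60 mm out from the hinge takes up to about 8 N; beyond 0.54 rad it passes the centre and stays locked, short of that it springs open
- handle_end (a point): top of the handle's free end (z axis square to the handle's top), 90 mm out from its hinge, about 113 mm above the worktop when open, 61 mm when shut
- release_lever (a joint): release lever, rad: 0 at rest, 0.5 fully pressed; springs back. Pressed with the pliers locked it pushes the handle up over the centre (at about 0.3 rad, about 4 N) and the handle then flies open by itself
- release_pad (a point): middle of the top of the release lever's thumb pad (20 mm along jig x, 24 mm along y), 50 mm above the worktop at rest; it stands beside the handle, 36 mm nearer the open end of the groove (jig x = -52 mm, y = -141 mm); its hinge lies along jig x, 34 mm from here towards the rail. Press it straight down, 11 to 16 mm
- wood_block: wooden block 40 x 85 x 34 mm behind the jig; leave alone
- parts_box: pale blue lidded box 76 x 96 x 92 mm behind the jig; leave alone
- brass_brush: small brush 132 mm long lying behind the jig; leave alone

How it is judged:
On the way, in this order (a step that is already met when the one before it is completed fails the run):
1. the long bar lies in the V-groove, end against the stop (gap under 2.5 mm), and the pliers are locked onto it (handle within 0.07 rad of level, pad pressing) (x of bar_long_centre in the frame of groove_stop between -0.0645 and -0.06 m and y of bar_long_centre in the frame of groove_stop between -0.003 and 0.003 m and z of bar_long_centre in the frame of groove_stop between -0.003 and 0.003 m and angle between the x axis of bar_long_centre and the x axis of groove_stop, either way round below 0.04 rad and contact force between jaw_pad and bar_long above 3 N and (angle between the z axis of handle_end and the z axis of bar_long_centre, either way round below 0.07 rad or angle between the z axis of handle_end and the z axis of bar_long_centre, either way round above 1.501 rad or angle between the z axis of handle_end and the z axis of bar_long_centre, either way round between 0.715 and 0.855 rad)), for 0.3 s.
2. the pliers have let go of the long bar, which still lies in the groove (contact force between jaw_pad and bar_long below 0.3 N and horizontal distance between bar_long_centre and groove_stop below 0.092 m and not (angle between the z axis of handle_end and the z axis of bar_long_centre, either way round below 0.12 rad or angle between the z axis of handle_end and the z axis of bar_long_centre, either way round above 1.451 rad or angle between the z axis of handle_end and the z axis of bar_long_centre, either way round between 0.7 and 0.87 rad)), for 0.1 s.
3. the middle bar lies in the V-groove, end against the stop (gap under 2.5 mm), and the pliers are locked onto it (handle within 0.07 rad of level, pad pressing) (x of bar_mid_centre in the frame of groove_stop between -0.0525 and -0.048 m and y of bar_mid_centre in the frame of groove_stop between -0.003 and 0.003 m and z of bar_mid_centre in the frame of groove_stop between -0.003 and 0.003 m and angle between the x axis of bar_mid_centre and the x axis of groove_stop, either way round below 0.04 rad and contact force between jaw_pad and bar_mid above 3 N and (angle between the z axis of handle_end and the z axis of bar_mid_centre, either way round below 0.07 rad or angle between the z axis of handle_end and the z axis of bar_mid_centre, either way round above 1.501 rad or angle between the z axis of handle_end and the z axis of bar_mid_centre, either way round between 0.715 and 0.855 rad)), for 0.3 s.
4. the pliers have let go of the middle bar, which still lies in the groove (contact force between jaw_pad and bar_mid below 0.3 N and horizontal distance between bar_mid_centre and groove_stop below 0.08 m and not (angle between the z axis of handle_end and the z axis of bar_mid_centre, either way round below 0.12 rad or angle between the z axis of handle_end and the z axis of bar_mid_centre, either way round above 1.451 rad or angle between the z axis of handle_end and the z axis of bar_mid_centre, either way round between 0.7 and 0.87 rad)), for 0.1 s.
5. the short bar lies in the V-groove, end against the stop (gap under 2.5 mm), and the pliers are locked onto it (handle within 0.07 rad of level, pad pressing) (x of bar_short_centre in the frame of groove_stop between -0.0405 and -0.036 m and y of bar_short_centre in the frame of groove_stop between -0.003 and 0.003 m and z of bar_short_centre in the frame of groove_stop between -0.003 and 0.003 m and angle between the x axis of bar_short_centre and the x axis of groove_stop, either way round below 0.04 rad and contact force between jaw_pad and bar_short above 3 N and (angle between the z axis of handle_end and the z axis of bar_short_centre, either way round below 0.07 rad or angle between the z axis of handle_end and the z axis of bar_short_centre, either way round above 1.501 rad or angle between the z axis of handle_end and the z axis of bar_short_centre, either way round between 0.715 and 0.855 rad)), for 0.3 s.
6. the pliers have let go of the short bar, which still lies in the groove (contact force between jaw_pad and bar_short below 0.3 N and horizontal distance between bar_short_centre and groove_stop below 0.068 m and not (angle between the z axis of handle_end and the z axis of bar_short_centre, either way round below 0.12 rad or angle between the z axis of handle_end and the z axis of bar_short_centre, either way round above 1.451 rad or angle between the z axis of handle_end and the z axis of bar_short_centre, either way round between 0.7 and 0.87 rad)), for 0.1 s.
At the end, for the whole second after the job is handed in: every bar present lies flat on the floor of the plain tray (centre within its walls, 10 to 19 mm above the worktop, level to 4 degrees, at rest), and the pliers are open with the release lever at rest (handle under 0.1 rad, lever under 0.05 rad) (x of bar_long_centre in the frame of out_tray between -0.07 and 0.07 m and y of bar_long_centre in the frame of out_tray between -0.084 and 0.084 m and z of bar_long_centre in the frame of out_tray between 0.01 and 0.019 m and linear speed of each of bar_long, bar_mid, bar_short below 0.02 m/s and angle between bar_long_centre's own x axis and vertical between 1.5 and 1.64 rad and x of bar_mid_centre in the frame of out_tray between -0.07 and 0.07 m and y of bar_mid_centre in the frame of out_tray between -0.084 and 0.084 m and z of bar_mid_centre in the frame of out_tray between 0.01 and 0.019 m and angle between bar_mid_centre's own x axis and vertical between 1.5 and 1.64 rad and x of bar_short_centre in the frame of out_tray between -0.07 and 0.07 m and y of bar_short_centre in the frame of out_tray between -0.084 and 0.084 m and z of bar_short_centre in the frame of out_tray between 0.01 and 0.019 m and angle between bar_short_centre's own x axis and vertical between 1.5 and 1.64 rad and value of joint handle below 0.1 rad and value of joint release_lever below 0.05 rad); the robot touches nothing.
It fails at once if the handle is lifted out of its lock without the release lever (it moves up through 0.60 to 0.55 rad with the lever at rest) (value of joint handle between 0.55 and 0.6 rad and velocity of joint handle below -0.1 rad/s and value of joint release_lever below 0.08 rad).
It fails at once if the wooden block, the lidded box or the brush is moved more than 25 mm (distance of any of wood_block, parts_box, brass_brush from where it was at the start of the episode above 0.025 m).
Of bar_long, bar_mid, bar_short only 2 to 3 are there at a start; the rules pass over those that are not, and their reading is None.
At some moment in a run one of bar_long, bar_mid, bar_short may be knocked a few centimetres aside while the robot is not near it.
Once in a run the grip may slacken for a moment while it holds something.
It also fails if it takes over 210 s, if anything falls off the work surface, if the arm or the gripper's body presses on something with over 40 N, if the wrist force passes 120 N, or if a joint passes its speed limit or range.

## Robot

A 6-joint arm with a two-finger parallel gripper is mounted at the origin on a cart in front of the work surface, level with it; the furniture and walls round the work are solid. World frame = base frame: x ahead of the robot, y to its left, z up, the work surface at z = 0. Lengths are in m, angles in rad, forces in N, time in s.
With the tool pointing down it reaches from about 0.3 to 0.775 m from the base axis. Payload 14.6 kg.
Tool frame: the origin (TCP) lies at the very end of the fingers, on their centre line; the grasp point (between the pads) lies ctrl.tcp_to_grasp behind it (ctrl.tcp_to_grasp is the distance from the TCP to the grasp point, in m); x points along the fingers, y is the direction in which the jaws open and shut, and the axes are right-handed (so a half turn about x gives the same grasp; the last joint's range is limited). The gripper opens to 94 mm and grips with 3 to 60 N. Pads are 16 mm wide; open, the fingers measure 119 mm over their backs; the gripper's body (75 mm by 177 mm) begins 78 mm behind the grasp point.
Start: joints at [-1.199, 0.3, 1.521, -0, 1.321, -0.067], TCP at [0.234, -0.498, 0.205] pointing down, gripper open.
Joint ranges: [-3.03, 3.03], [-0.79, 2.21], [0.23, 2.52], [-1.04, 4.18], [0, 3.07], [-2.55, 2.55]. Speed limits (rad/s): [2.22, 2.22, 2.57, 3.14, 3.14, 3.14].

## Interface

Orientations are given as [roll, pitch, yaw] about the fixed x, y, z axes, in that order (R = Rz(yaw) Ry(pitch) Rx(roll)).
In Python, from station import ctrl gives the robot as it stands.
- The arm moves only by the tool play_rows, never from a script. Its argument "increments" is a list that holds one entry, the list of rows, each a list of 5 numbers: the closure in counts, from 0 (fully open) to 255 (shut), then the shift along the tool's x, y, z in cm, then the turn about the tool's x in degrees. A call has 1 to 12 rows; each row shifts and turns the commanded pose from where the row before left it, along the tool's axes as they then stand; what a row does not reach is not made up. A row lasts 1/12 s, in which the tool goes at most 41.7 mm and 7.16 degrees, less where a joint would pass 70% of its speed; a pose out of reach is approached as far as the arm can. A call is refused whole if a number of a shift passes 4.17 or a number of a turn 7.16, either way. A call with a gripper value outside its range is refused whole. The fingers move at their own pace and stop on an object; "newtons" is the grip in N (left out, the last holds). Time passes only in rows, so rows that do not move let the fingers close. It gives the time, the measured TCP pose, the force and the opening at its end, in the units of the state.
- ctrl.get_obs(): the state, without advancing time (a new reading comes with each control period).
- ctrl.camera(name): name is "scene" or "top"; returns the picture (400x640x3 uint8, red, green, blue); there is no depth.
- ctrl.calibration(name): a dict with "fx", "fy", "cx", "cy" (pixels), "k1" (the pictures are not rectified: a ray, as slopes to the right and down, at radius r is drawn at 1 + k1 r^2 times it, then the intrinsics apply), "rvec" (rotation vector, rad) and "tvec" (3), from world to camera coordinates, as OpenCV has them. Camera axes: x right, y down, z forward; pixel columns grow to the right and rows downward; lengths in m; the calibration is good to about 2 mm. A picture is of the moment at which its call begins. calibration takes no time and is no camera call.
- ctrl.hand_in(): hands the job in, once; it reports no verdict.
The state is a dict: "time_s": time; "qpos": joint angles; "joint_vel": joint speeds; "tau": joint torques, N m; "ee_pos": TCP position; "eef_rot": TCP orientation; "force": force on the tool from outside, world axes, zero at the start; "moment": the same for the moment, N m; "grip_width": finger opening in m.
Only numpy, scipy, OpenCV 4.12 (cv2) and the standard library are available. Lean on these libraries where they do the work, as an engineer would, in place of code of your own. Each camera call takes 0.05 s, during which the arm holds its last target.

## Working session

There is one attempt and no reset: what is moved stays moved. The work goes in short steps, Python scripts to look and compute and a tool call to move; the robot and the scene stay as the last step left them, time stands still between calls to the robot, and variables do not carry over. Pictures are saved under pics/ and viewed, and the job is handed in when it is done.

Besides the shell and the picture viewer there is one more tool, called after ">>>" in YAML: its name, and indented under it one key for each argument. play_rows: Moves the arm, as the interface text tells. Its arguments: {"type":"object","properties":{"increments":{"type":"array"},"newtons":{"type":"number"}},"required":["increments"]}

```bash
ls; mkdir -p pics
python3 - <<'E'
from station import ctrl
import cv2
print(ctrl.tcp_to_grasp)
print(ctrl.get_obs())
for n in ("scene","top"):
    im=ctrl.camera(n); cv2.imwrite(f"pics/{n}0.png",im[:,:,::-1]); print(n,ctrl.calibration(n))
E
```

```text
pics
0.0188
{'time_s': 0.0, 'qpos': array([-1.19861303e+00,  3.00436691e-01,  1.52160142e+00,  2.77469698e-05,
        1.32067939e+00, -6.66202307e-02]), 'joint_vel': array([ 5.08558250e-04,  1.86333522e-03, -9.69870903e-04, -1.12936340e-03,
        1.61444826e-05,  1.97808381e-03]), 'tau': array([-2.51221878e-03, -5.31807017e+01, -3.52741027e+01,  7.06613087e-02,
        2.43224110e-02, -1.46522680e-04]), 'ee_pos': array([ 0.23356841, -0.49764871,  0.2048966 ]), 'eef_rot': array([-1.66130492,  1.56967116,  1.91908438]), 'force': array([ 0.70161035,  0.27638962, -0.00392025]), 'moment': array([ 0.00294965, -0.01683901,  0.00909961]), 'grip_width': 0.09379730297402698}
scene {'fx': 507.53699755017243, 'fy': 507.53699755017243, 'cx': 316.3058640825663, 'cy': 199.78561494697075, 'k1': 0.0524671486686908, 'rvec': array([ 0.73961806, -2.27193866,  1.44949531]), 'tvec': array([0.46408277, 0.25097222, 0.9947623 ])}
top {'fx': 386.3360288514024, 'fy': 386.3360288514024, 'cx': 310.28921464017225, 'cy': 195.76767367376513, 'k1': 0.015262115324624818, 'rvec': array([ 2.14177469, -2.09099718,  0.2152798 ]), 'tvec': array([-0.08542238,  0.62558541,  1.22545045])}
```

View pics/scene0.png

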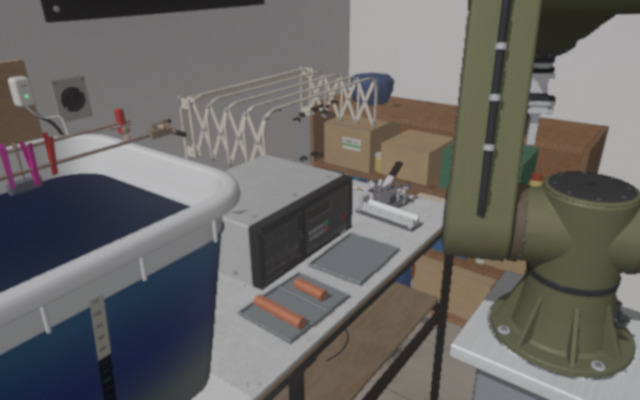

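View pics/top0.png

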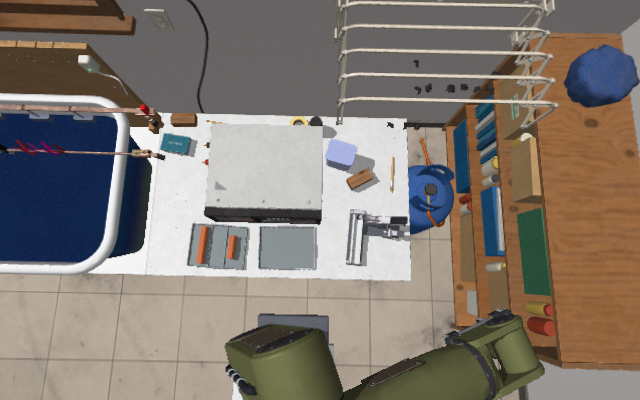

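```bash
cat > h.py <<'E'
import numpy as np, cv2
from station import ctrl
def cal(n):
    c=ctrl.calibration(n); R,_=cv2.Rodrigues(np.array(c['rvec'])); return c,R,np.array(c['tvec'])
def proj(n,P):
    c,R,t=cal(n); p=np.atleast_2d(P)@R.T+t; s=p[:,:2]/p[:,2:]; r2=(s**2).sum(1,keepdims=True)
    s=s*(1+c['k1']*r2); return s*[c['fx'],c['fy']]+[c['cx'],c['cy']]
def ray(n,uv):
    c,R,t=cal(n); uv=np.atleast_2d(uv).astype(float); d=(uv-[c['cx'],c['cy']])/[c['fx'],c['fy']]; s=d.copy()
    for _ in range(20): s=d/(1+c['k1']*(s**2).sum(1,keepdims=True))
    v=np.c_[s,np.ones(len(s))]@R; return -R.T@t, v
def onz(n,uv,z):
    o,v=ray(n,uv); z=np.broadcast_to(z,(len(v),)); k=(z-o[2])/v[:,2]; return o+v*k[:,None]
def crop(n,name,x0,y0,x1,y1,k):
    im=ctrl.camera(n)[:,:,::-1]; cv2.imwrite(f"pics/{name}_full.png",im)
    cv2.imwrite(f"pics/{name}.png",cv2.resize(im[y0:y1,x0:x1],None,fx=k,fy=k,interpolation=cv2.INTER_CUBIC)); return im
def bars(n='top',z=0.027,im=None):
    if im is None: im=ctrl.camera(n)[:,:,::-1]
    h=cv2.cvtColor(np.ascontiguousarray(im),cv2.COLOR_BGR2HSV)
    m=cv2.inRange(h,(3,110,70),(16,255,255))
    cs,_=cv2.findContours(m,cv2.RETR_EXTERNAL,cv2.CHAIN_APPROX_NONE); out=[]
    for c in cs:
        a=cv2.contourArea(c)
        if a<60: continue
        P=onz(n,c[:,0,:],z)[:,:2]
        r=cv2.minAreaRect(P.astype(np.float32)*1000)
        if not(0.2<P[:,0].mean()<0.6 and -.5<P[:,1].mean()<.5): continue
        out.append((r,a,c[:,0,:].mean(0)))
    return out,m
E
python3 - <<'E'
from h import *
im=cv2.imread("pics/top0.png")
cv2.imwrite("pics/t1.png",cv2.resize(im[200:290,180:420],None,fx=3.3,fy=3.3,interpolation=cv2.INTER_CUBIC))
cv2.imwrite("pics/t2.png",cv2.resize(im[190:285,330:430],None,fx=6,fy=6,interpolation=cv2.INTER_CUBIC))
for b in bars(im=im)[0]: print(b)
im=cv2.imread("pics/scene0.png")
cv2.imwrite("pics/s1.png",cv2.resize(im[150:350,230:460],None,fx=3,fy=3,interpolation=cv2.INTER_CUBIC))
E
```

```text
(((455.82183837890625, 188.2840118408203), (23.54172134399414, 76.2432861328125), 86.4339370727539), 132.0, array([231.40740741, 246.46296296]))
(((460.7817687988281, 285.7742004394531), (24.517913818359375, 123.15778350830078), 86.52893829345703), 225.0, array([202.2195122 , 244.46341463]))
```

View pics/t1.png

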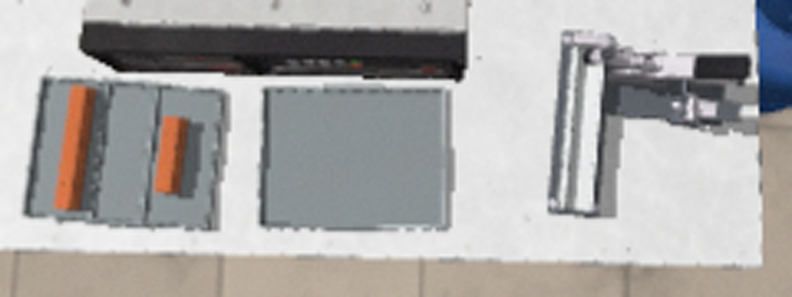

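View pics/t2.png

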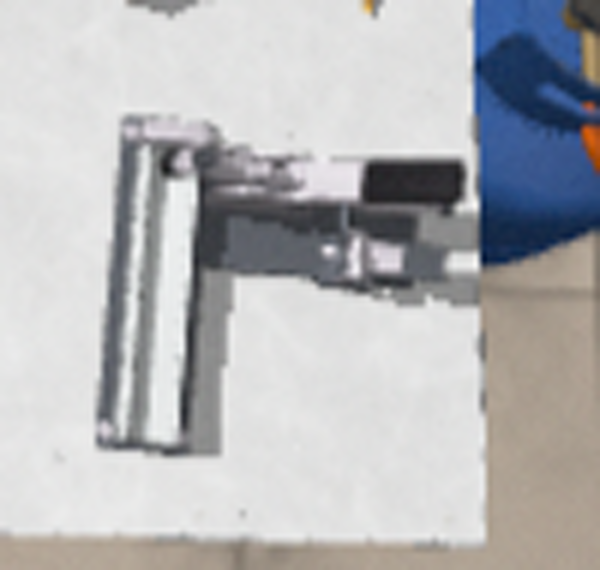

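View pics/s1.png

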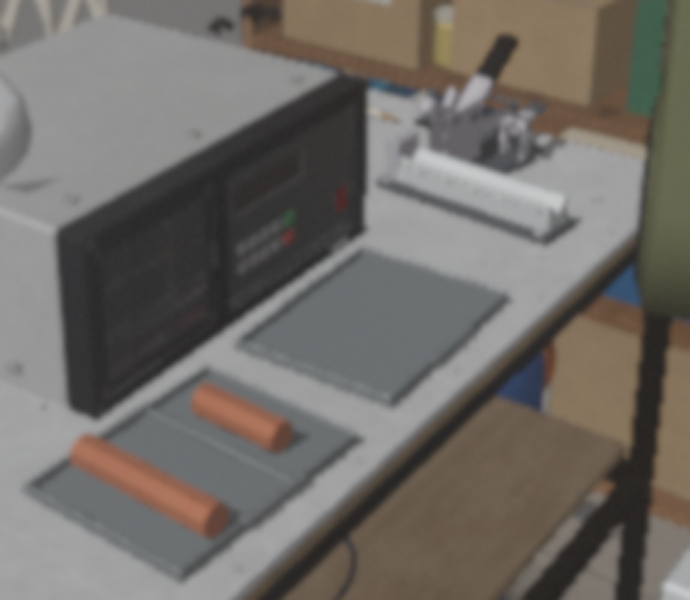

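Run:
```python
from h import *
im=cv2.imread("pics/top0.png")
def grid(im,x0,y0,x1,y1,k,name,st):
    c=cv2.resize(im[y0:y1,x0:x1],None,fx=k,fy=k,interpolation=cv2.INTER_NEAREST)
    for x in range(x0,x1,st): cv2.putText(c,str(x),((x-x0)*k,8),0,.3,(0,0,255)); cv2.line(c,((x-x0)*k,0),((x-x0)*k,5000),(0,0,255) ,1) if 0 else cv2.line(c,((x-x0)*k,10),((x-x0)*k,16),(0,0,255),1)
    for y in range(y0,y1,st): cv2.putText(c,str(y),(0,(y-y0)*k+4),0,.3,(0,0,255))
    cv2.imwrite(f"pics/{name}.png",c)
grid(im,340,200,415,272,8,"g_top",5)
im=cv2.imread("pics/scene0.png")
grid(im,350,150,430,235,7,"g_scene",5)
```

```text
(no output)
```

View pics/g_top.png

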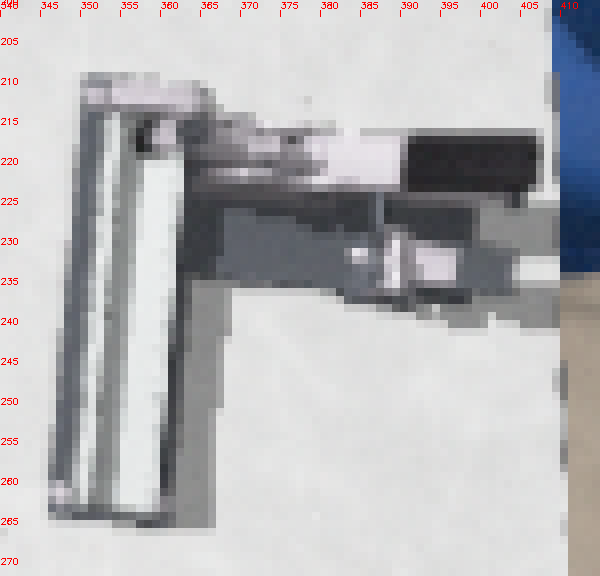

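View pics/g_scene.png

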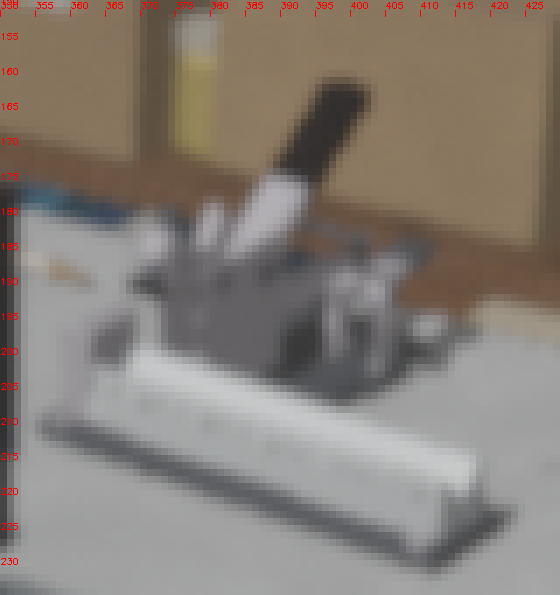

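Run:
```python
from h import *
for n in("top","scene"): print(n,ray(n,[[300,200]])[0])
g=cv2.cvtColor(cv2.imread("pics/top0.png"),cv2.COLOR_BGR2GRAY).astype(float)
for r in (225,235,245,255,260,262,263,264,265,266): print(r,g[r,344:370].astype(int))
print("col"); 
for c in (352,356,358): print(c,g[205:222,c].astype(int),g[256:270,c].astype(int))
# pixel centre convention: integer coords = centre
def edge(row,lo,hi,thr):
    # subpixel crossing
    res=[]
    for c in range(lo,hi):
        a,b=g[row,c],g[row,c+1]
        if (a-thr)*(b-thr)<0: res.append(c+(thr-a)/(b-a))
    return res
L=[];Rr=[]
for r in range(226,261):
    e=edge(r,346,355,150); f=edge(r,357,366,150)
    if e: L.append((e[0],r))
    if f: Rr.append((f[0],r))
for nm,A in(("L",L),("R",Rr)):
    P=onz("top",A,0.0335); k=np.polyfit(P[:,0],P[:,1],1); print(nm,len(A),k,np.degrees(np.arctan(k[0])),np.std(P[:,1]-np.polyval(k,P[:,0])),P[0],P[-1])
```

```text
top [ 0.37029849 -0.07110812  1.32597344]
scene [-0.10613326  0.91415829  0.64881605]
225 [226 229 229 229 219 125  99 115 180 225 171 136 152 206 236 236 236 225
 172  64  59  65  61  60  62  64]
235 [225 224 225 212 126 100 115 184 228 162 136 142 186 235 235 234 233 223
  65  91 132 126 127 129 128 126]
245 [228 230 220 145 100 108 166 223 189 134 139 178 233 232 233 233 216  57
  87 137 138 139 141 164 229 229]
255 [228 224 173  99  96 138 230 221 133 132 162 233 231 231 233 220  76  73
 114 141 139 140 162 228 227 228]
260 [229 221 161 182 136 183 226 168 134 145 194 232 231 233 230 223  63  96
 142 142 143 141 163 228 227 225]
262 [233 223 150 192 165 159 205 126 133 146 202 233 233 233 225 193 124 128
 142 143 141 140 158 225 223 225]
263 [232 221 111 134 114 125 134  93 102 117 161 189 196 215 209 176 131 126
 142 138 139 141 158 225 224 224]
264 [231 224 162 130 125  90  94  91  95 103  96 107 110 124 123 109  92 107
 140 141 143 140 160 224 226 225]
265 [232 230 219 211 210 206 209 208 208 204 156 157 152  86  76  87  99 114
 139 141 141 142 162 226 226 225]
266 [231 230 229 228 229 229 229 230 230 229 218 217 218 203 199 200 204 209
 211 210 211 211 216 227 226 223]
col
352 [225 226 226 227 163 141 191 183 126 102 120 120 120 118 131 144 157] [126 123 125 128 134 133 133 102  95 208 230 229 227 228]
356 [223 226 228 227 191 202 207 210 130 110 126 109  99 116 129 135 136] [232 231 231 232 231 232 233 196 110 152 218 227 226 227]
358 [228 226 224 227 195 199 204 213 139  89  58  77  87  58 117 222 236] [233 232 233 226 230 223 225 209 123  76 199 227 227 227]
L 35 [-0.04074726 -0.17874346] -2.3333552724680553 0.0022378921953426943 [ 0.53299184 -0.20206333  0.0335    ] [ 0.42014538 -0.19894938  0.0335    ]
R 35 [-0.08204456 -0.20266828] -4.690301876195686 0.0004747000708624078 [ 0.53408787 -0.24703422  0.0335    ] [ 0.42108816 -0.23777467  0.0335    ]
```

Run:
```python
from h import *
g=cv2.cvtColor(cv2.imread("pics/top0.png"),cv2.COLOR_BGR2GRAY).astype(float)
def cross(v,o,thr,up):
    for i in range(len(v)-1):
        a,b=v[i],v[i+1]
        if (up and a<thr<=b) or (not up and a>=thr>b): return o+i+(thr-a)/(b-a)
E=dict(L=[],M=[],A=[],R=[])
for r in range(226,259):
    # L: rising from dark side face to bright land; M: bright land-> slope; A: slope->bright slope(apex); R: falling
    d0=347+int(round((245-r)*0.1))
    l=cross(g[r,d0:d0+8],d0,165,True)
    if l is None: continue
    E['L'].append((l,r)); s=int(l)+1
    m=cross(g[r,s:s+6],s,180,False)
    if m: 
        E['M'].append((m,r)); s=int(m)+1
        a=cross(g[r,s:s+6],s,185,True); 
        if a: E['A'].append((a,r))
    f=cross(g[r,357:366],357,150,False); E['R'].append((f,r))
for nm,z in(("L",.0335),("M",.0335),("A",.022),("R",.0335)):
    P=onz("top",E[nm],z); k=np.polyfit(P[:,0],P[:,1],1)
    print(nm,len(P),k,np.degrees(np.arctan(k[0])),np.std(P[:,1]-np.polyval(k,P[:,0])),"y at .45:",np.polyval(k,.45))
# ends
for u,v in((352,263.3),(356,263.6),(358,263.8)): print("open end",onz("top",[[u,v]],.0335)[0])
for u in (352,356,358,362): print("stop back top edge",onz("top",[[u,208.6]],.05)[0],"front top",onz("top",[[u,212.6]],.05)[0])
```

```text
L 33 [-0.0819528  -0.16828695] -4.685079312241872 0.0004503099128475772 y at .45: -0.20516570970298054
M 33 [-0.08183522 -0.17500975] -4.678387800218951 0.0004921136105008597 y at .45: -0.2118356041744169
A 33 [-0.0750419  -0.18949019] -4.291540741969113 0.0003015419418407043 y at .45: -0.22325904789448256
R 33 [-0.08345811 -0.20196474] -4.770741327054381 0.00047452773811302603 y at .45: -0.2395208864788111
open end [ 0.40975889 -0.21317525  0.0335    ]
open end [ 0.40910524 -0.22635708  0.0335    ]
open end [ 0.40861651 -0.23294606  0.0335    ]
stop back top edge [ 0.58971611 -0.21105746  0.05      ] front top [ 0.57616357 -0.21108319  0.05      ]
stop back top edge [ 0.59004292 -0.2244502   0.05      ] front top [ 0.57648957 -0.22444777  0.05      ]
stop back top edge [ 0.59020638 -0.23114646  0.05      ] front top [ 0.57665264 -0.23112996  0.05      ]
stop back top edge [ 0.59053339 -0.24453869  0.05      ] front top [ 0.57697891 -0.24449404  0.05      ]
```

```bash
cat >> h.py <<'E'
from scipy.spatial.transform import Rotation as Rot
def tool():
    o=ctrl.get_obs(); return o, Rot.from_euler('xyz',o['eef_rot']).as_matrix()
# jig frame
JO=np.array([0.5753,-0.2325,0.]); JY=np.radians(-4.65)
def jig(x,y,z=0.):
    c,s=np.cos(JY),np.sin(JY); return JO+np.array([c*x-s*y,s*x+c*y,z])
def tojig(p):
    d=np.asarray(p,float)-JO; c,s=np.cos(JY),np.sin(JY); return np.array([c*d[0]+s*d[1],-s*d[0]+c*d[1],d[2]])
def go(p,yaw=None):
    """print turn (deg) so that tool z axis line/ y axis along bar-normal; then shifts (cm) after turn"""
    o,R=tool(); 
    y=R[:,1]; ang=np.arctan2(y[1],y[0])
    turn=0.
    if yaw is not None:
        want=yaw+np.pi/2
        d=(ang-want+np.pi/2)%np.pi-np.pi/2   # turn about tool x (down): positive turn decreases world yaw
        turn=np.degrees(d)
        R2=R@Rot.from_euler('x',d).as_matrix()
    else: R2=R
    s=R2.T@(np.asarray(p)-o['ee_pos'])*100
    print("t=%.2f ee=%s grip=%.4f F=%s q6=%.2f"%(o['time_s'],o['ee_pos'].round(4),o['grip_width'],np.round(o['force'],1),o['qpos'][5]))
    print("turn %.2f deg, shift before/after turn cm: %s / %s"%(turn,(R.T@(np.asarray(p)-o['ee_pos'])*100).round(2),s.round(2)))
E
python3 - <<'E'
from h import *
o,R=tool(); print(R.round(3))
# check jig points by overlay
P=dict(stopTL=jig(0,18,.05),stopTR=jig(0,-18,.05),open_L=jig(-.165,16.5e-3,.0335),open_R=jig(-.165,-16.5e-3,.0335),
 pad=jig(-.052,-.141,.05),hend=jig(-.016,-.068-.09*np.cos(.65)-.003,.113))
P={k:np.array(v) for k,v in P.items()}
P['stopTL']=jig(0,.018,.05);P['stopTR']=jig(0,-.018,.05)
for n in("top","scene"):
    im=cv2.imread(f"pics/{n}0.png"); k=6; q={}
    for a,p in P.items(): q[a]=proj(n,p)[0]
    c=np.array(list(q.values())); x0,y0=(c.min(0)-15).astype(int); x1,y1=(c.max(0)+15).astype(int)
    b=cv2.resize(im[y0:y1,x0:x1],None,fx=k,fy=k,interpolation=cv2.INTER_NEAREST)
    for a,u in q.items(): cv2.circle(b,tuple(int(v) for v in (u+.5-[x0,y0])*k),3,(0,0,255),-1)
    cv2.imwrite(f"pics/ov_{n}.png",b); print(b.shape)
E
```

```text
[[-0.     0.425 -0.905]
 [ 0.001 -0.905 -0.425]
 [-1.    -0.001 -0.   ]]
(486, 522, 3)
(522, 522, 3)
```

View pics/ov_top.png

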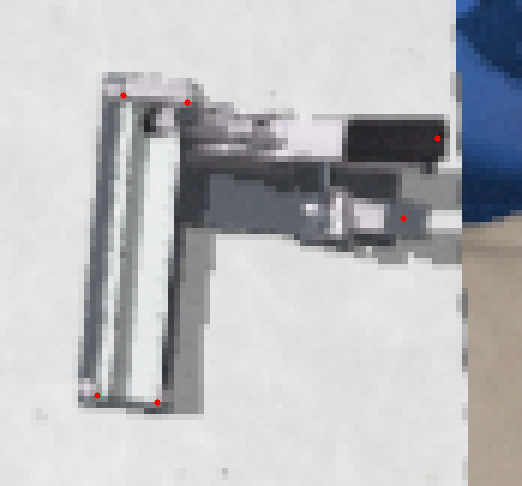

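View pics/ov_scene.png

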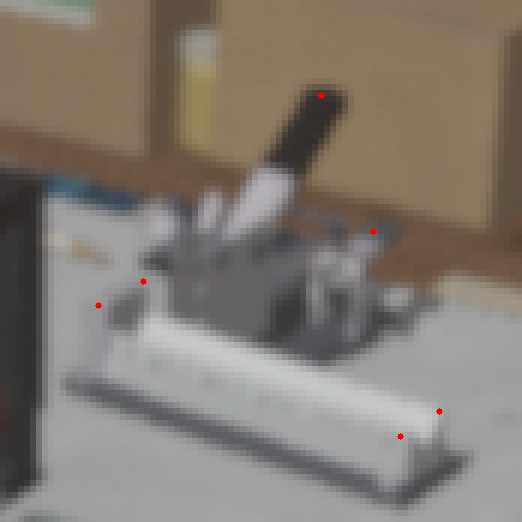

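Run:
```python
from h import *
go([.461,.286,.205],np.radians(-3.5))
```

```text
t=0.10 ee=[ 0.2336 -0.4977  0.2049] grip=0.0937 F=[ 0.2 -0.2  0.2] q6=-0.07
turn 28.64 deg, shift before/after turn cm: [ 6.000e-02 -6.128e+01 -5.389e+01] / [ 6.000e-02 -7.961e+01 -1.791e+01]
```

>>> play_rows:
  increments:
    - [[0, 0, 0, 0, 5.74], [0, 0, 0, 0, 5.74], [0, 0, 0, 0, 5.74], [0, 0, 0, 0, 5.74], [0, 0, 0, 0, 5.74], [0, 0, 0, 0, 0], [0, 0, 0, 0, 0]]
  newtons: 30

```text
time_s: 0.68
ee_pos: [0.2336, -0.4978, 0.2052]
eef_rot: [-1.189, 1.57, 1.894]
force: [0.2, 0.4, 0.3]
grip_width: 0.0939
```

Run:
```python
from h import *
go([.40,-.10,.205],np.radians(-3.5))
go([.461,.286,.205],np.radians(-3.5))
```

```text
t=0.68 ee=[ 0.2336 -0.4978  0.2052] grip=0.0939 F=[0.2 0.4 0.3] q6=0.43
turn 0.12 deg, shift before/after turn cm: [ 4.000e-02 -4.069e+01 -1.426e+01] / [ 4.000e-02 -4.072e+01 -1.418e+01]
t=0.68 ee=[ 0.2336 -0.4978  0.2052] grip=0.0939 F=[0.2 0.4 0.3] q6=0.43
turn 0.12 deg, shift before/after turn cm: [ 6.000e-02 -7.958e+01 -1.808e+01] / [ 6.000e-02 -7.962e+01 -1.791e+01]
```

>>> play_rows:
  increments:
    - [[100, 0, -3.39, -1.19, 0], [100, 0, -3.39, -1.19, 0], [100, 0, -3.39, -1.19, 0], [100, 0, -3.39, -1.19, 0], [100, 0, -3.39, -1.19, 0], [100, 0, -3.39, -1.19, 0], [100, 0, -3.39, -1.19, 0], [100, 0, -3.39, -1.19, 0], [100, 0, -3.39, -1.19, 0], [100, 0, -3.39, -1.19, 0], [100, 0, -3.39, -1.19, 0], [100, 0, -3.39, -1.19, 0]]

```text
time_s: 1.68
ee_pos: [0.4017, -0.099, 0.2056]
eef_rot: [2.848, 1.57, -0.352]
force: [0.3, -0.6, 0.3]
grip_width: 0.0571
```

>>> play_rows:
  increments:
    - [[120, 0, -3.24, -0.32, 0], [120, 0, -3.24, -0.32, 0], [120, 0, -3.24, -0.32, 0], [120, 0, -3.24, -0.32, 0], [120, 0, -3.24, -0.32, 0], [120, 0, -3.24, -0.32, 0], [120, 0, -3.24, -0.32, 0], [120, 0, -3.24, -0.32, 0], [120, 0, -3.24, -0.32, 0], [120, 0, -3.24, -0.32, 0], [120, 0, -3.24, -0.32, 0], [120, 0, -3.24, -0.32, 0]]

```text
time_s: 2.68
ee_pos: [0.4638, 0.2867, 0.2053]
eef_rot: [0.557, 1.571, -2.642]
force: [0.2, -0.4, 0.8]
grip_width: 0.0495
```

>>> play_rows:
  increments:
    - [[120, 0, 0, 0, 0], [120, 0, 0, 0, 0], [120, 0, 0, 0, 0]]

```text
time_s: 2.93
ee_pos: [0.4637, 0.2845, 0.2051]
eef_rot: [0.772, 1.57, -2.43]
force: [0.4, -0.1, -0.1]
grip_width: 0.05
```

Run:
```python
from h import *
im=ctrl.camera('top')[:,:,::-1]; cv2.imwrite('pics/t3.png',im)
for b in bars(im=im)[0]: print(b)
go([.461,.286,.06],np.radians(-3.5))
im=crop('scene','s3',230,150,460,350,3)
```

```text
(((455.814208984375, 188.3767547607422), (23.294845581054688, 76.21527862548828), 85.95954895019531), 132.0, array([231.38888889, 246.48148148]))
(((459.4118957519531, 285.97607421875), (23.98844337463379, 120.39015197753906), 86.3106918334961), 113.0, array([203.31707317, 245.95121951]))
t=2.98 ee=[0.4638 0.2841 0.2054] grip=0.0495 F=[-0.1 -1.2  0.5] q6=2.11
turn -0.00 deg, shift before/after turn cm: [14.54 -0.17  0.29] / [14.54 -0.17  0.29]
```

View pics/t3.png

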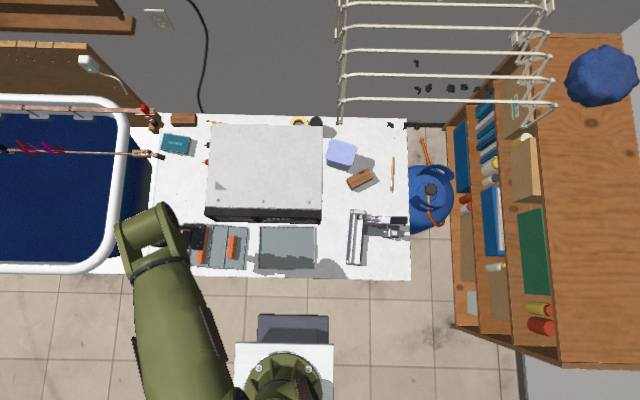

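View pics/s3_full.png

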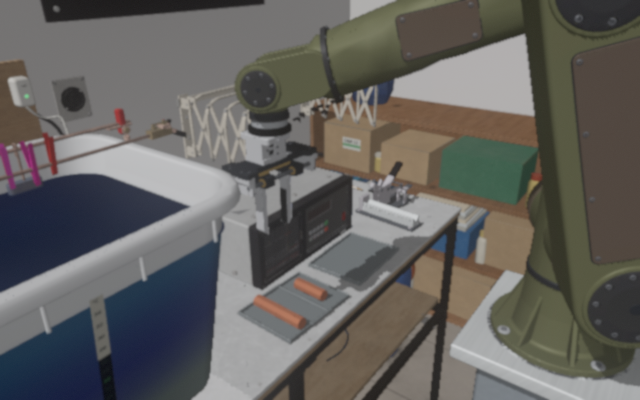

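>>> play_rows:
  increments:
    - [[120, 3.0, -0.05, 0.1, 0], [120, 3.0, -0.05, 0.1, 0], [120, 3.0, -0.05, 0.1, 0], [120, 3.0, 0, 0, 0], [120, 2.5, 0, 0, 0], [120, 0, 0, 0, 0], [120, 0, 0, 0, 0], [120, 0, 0, 0, 0]]

```text
time_s: 3.7
ee_pos: [0.4619, 0.2866, 0.0623]
eef_rot: [-2.597, 1.569, 0.482]
force: [-0.5, -0.4, 0.0]
grip_width: 0.0498
```

Run:
```python
from h import *
crop('scene','s4',230,230,360,350,5)
go([.461,.286,.012],np.radians(-3.5))
```

```text
t=3.75 ee=[0.462  0.2868 0.0626] grip=0.0499 F=[-0.4 -0.3 -0.4] q6=2.12
turn -0.07 deg, shift before/after turn cm: [5.06 0.09 0.11] / [5.06 0.09 0.11]
```

View pics/s4.png

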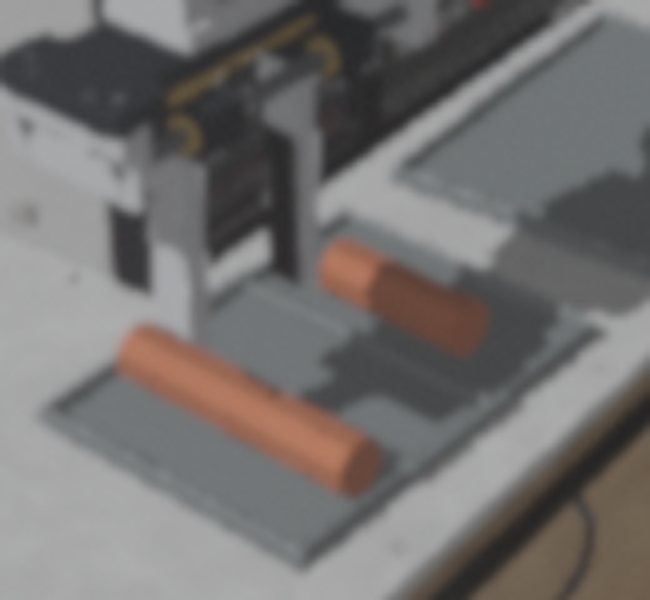

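>>> play_rows:
  increments:
    - [[120, 2.0, 0, 0.05, 0], [120, 2.0, 0, 0.05, 0], [120, 1.05, 0, 0, 0], [120, 0, 0, 0, 0], [120, 0, 0, 0, 0], [120, 0, 0, 0, 0]]

```text
time_s: 4.25
ee_pos: [0.4607, 0.287, 0.0114]
eef_rot: [-2.577, 1.569, 0.503]
force: [0.2, 1.0, 0.1]
grip_width: 0.0497
```

Run:
```python
from h import *
crop('scene','s5',230,230,360,350,5)
go([.461,.286,.012],np.radians(-3.5))
```

```text
t=4.30 ee=[0.4607 0.2871 0.0114] grip=0.0495 F=[ 0.1 -1.1 -0.3] q6=2.12
turn -0.06 deg, shift before/after turn cm: [-0.06  0.1  -0.03] / [-0.06  0.1  -0.03]
```

View pics/s5.png

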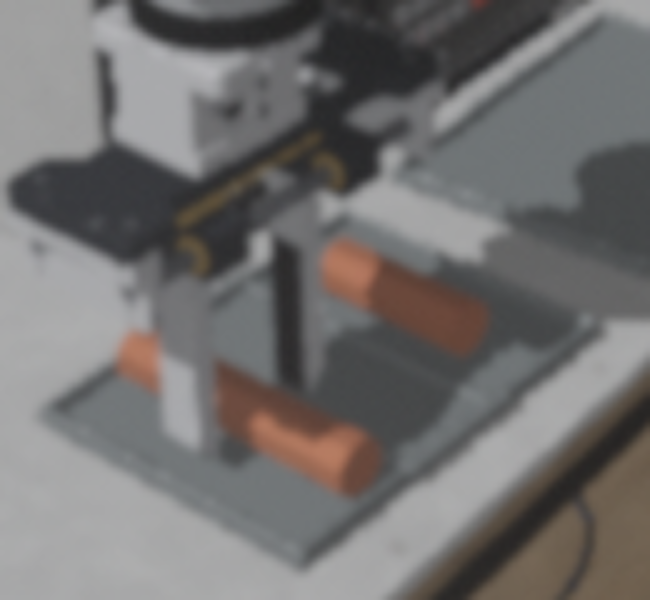

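>>> play_rows:
  increments:
    - [[255, 0, 0, 0, 0], [255, 0, 0, 0, 0], [255, 0, 0, 0, 0], [255, 0, 0, 0, 0], [255, 0, 0, 0, 0], [255, 0, 0, 0, 0], [255, 0, 0, 0, 0], [255, 0, 0, 0, 0]]
  newtons: 35

```text
time_s: 4.97
ee_pos: [0.4601, 0.2867, 0.0101]
eef_rot: [-2.707, 1.571, 0.372]
force: [0.3, -0.1, 3.5]
grip_width: 0.0234
```

>>> play_rows:
  increments:
    - [[255, -1, 0, 0, 0], [255, -2, 0, 0, 0], [255, -3, 0, 0, 0], [255, -3, 0, 0, 0], [255, -3, 0, 0, 0], [255, 0, 0, 0, 0], [255, 0, 0, 0, 0]]

```text
time_s: 5.55
ee_pos: [0.4604, 0.2869, 0.1315]
eef_rot: [-2.59, 1.568, 0.489]
force: [-0.1, -0.2, -2.0]
grip_width: 0.0235
```

Run:
```python
from h import *
crop('scene','s6',200,150,400,350,3)
p=jig(-.100,0,.13)
go(p,JY)
```

```text
t=5.60 ee=[0.4598 0.2865 0.1299] grip=0.0240 F=[ 0.6  0.6 -1.9] q6=2.12
turn 1.09 deg, shift before/after turn cm: [-1.00e-02  5.09e+01 -4.75e+00] / [-1.00e-02  5.08e+01 -5.72e+00]
```

View pics/s6.png

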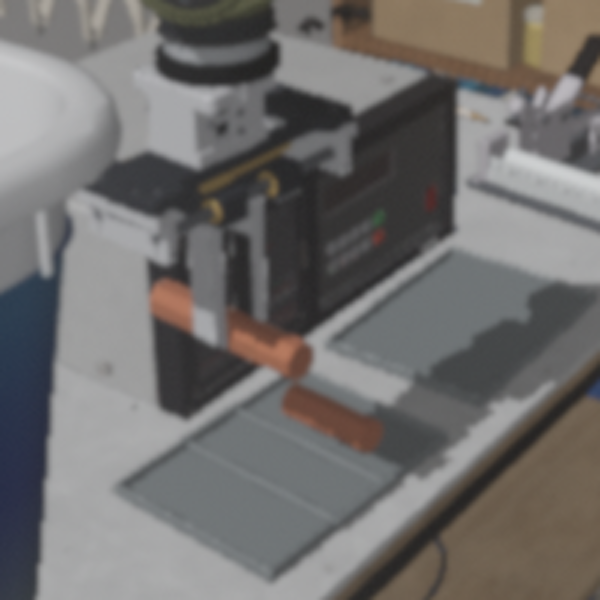

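>>> play_rows:
  increments:
    - [[255, 0, 1.5, 0.15, 0.5], [255, 0, 2.8, 0.15, 0.6], [255, 0, 2.8, 0.15, 0], [255, 0, 2.8, 0.15, 0], [255, 0, 2.8, 0.15, 0], [255, 0, 2.8, 0.1, 0], [255, 0, 2.8, 0, 0], [255, 0, 2.8, 0, 0], [255, 0, 2.8, 0, 0], [255, 0, 2.8, 0, 0], [255, 0, 2.8, 0, 0], [255, 0, 2.8, 0, 0]]

```text
time_s: 6.6
ee_pos: [0.4247, -0.0358, 0.1287]
eef_rot: [-0.096, 1.568, 2.965]
force: [-0.1, 0.2, -2.0]
grip_width: 0.0234
```

>>> play_rows:
  increments:
    - [[255, 0, 2.8, -0.4, 0], [255, 0, 2.8, -0.5, 0], [255, 0, 2.8, -0.5, 0], [255, 0, 2.8, -0.5, 0], [255, 0, 2.8, -0.5, 0], [255, 0, 2.2, -0.5, 0], [255, 0, 1.0, -0.3, 0], [255, 0, 0, 0, 0], [255, 0, 0, 0, 0]]

```text
time_s: 7.35
ee_pos: [0.4433, -0.2081, 0.1289]
eef_rot: [-0.524, 1.569, 2.536]
force: [0.5, 0.3, -1.5]
grip_width: 0.0238
```

Run:
```python
from h import *
im=crop('scene','s7',300,80,460,260,4)
crop('top','t7',320,180,430,290,5)
go(jig(-.100,0,.05),JY)
```

```text
t=7.45 ee=[ 0.4435 -0.2075  0.1295] grip=0.0239 F=[-0.8  0.5 -1. ] q6=1.14
turn 0.04 deg, shift before/after turn cm: [ 7.94  1.43 -3.34] / [ 7.94  1.43 -3.34]
```

View pics/s7.png

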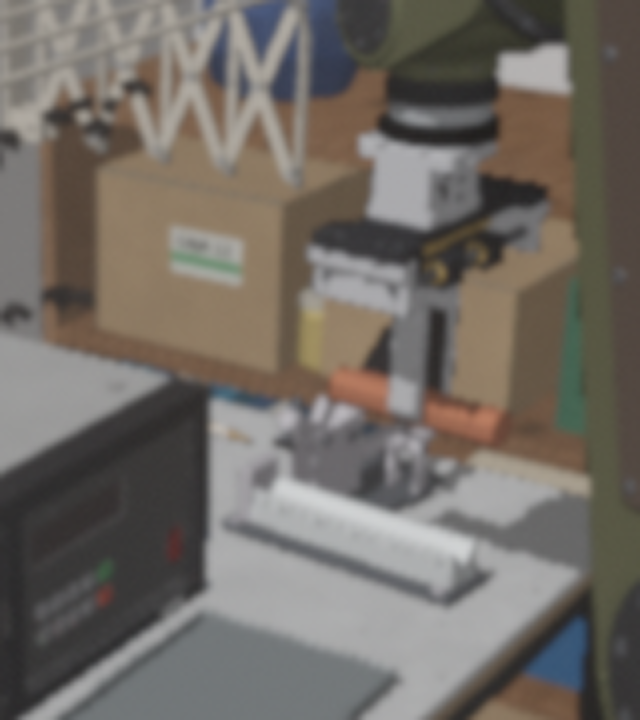

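View pics/t7.png

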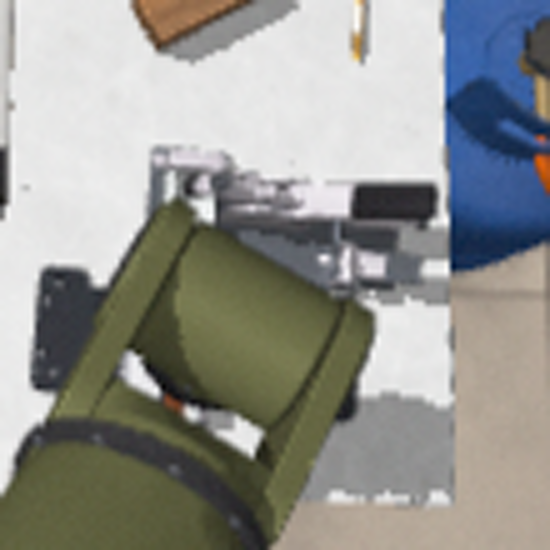

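>>> play_rows:
  increments:
    - [[255, 0, 0.5, -1.1, 0], [255, 0, 0.5, -1.1, 0], [255, 0, 0.43, -1.14, 0], [255, 1.5, 0, 0, 0], [255, 2.0, 0, 0, 0], [255, 2.0, 0, 0, 0], [255, 1.5, 0, 0, 0], [255, 0, 0, 0, 0], [255, 0, 0, 0, 0], [255, 0, 0, 0, 0]]

```text
time_s: 8.28
ee_pos: [0.4764, -0.2253, 0.0611]
eef_rot: [2.752, 1.57, -0.47]
force: [-0.4, 0.2, -1.6]
grip_width: 0.0234
```

Run:
```python
from h import *
im=crop('scene','s8',330,130,450,240,5)
go(jig(-.100,0,.036),JY)
```

```text
t=8.33 ee=[ 0.4765 -0.2255  0.0612] grip=0.0234 F=[ 0.3  0.2 -0.9] q6=1.14
turn 0.02 deg, shift before/after turn cm: [ 2.52 -0.11  0.1 ] / [ 2.52 -0.11  0.1 ]
```

View pics/s8.png

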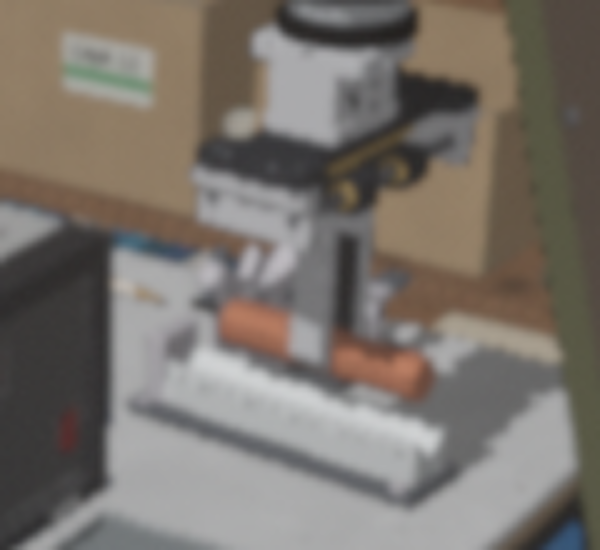

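>>> play_rows:
  increments:
    - [[255, 0.8, -0.1, 0.1, 0], [255, 0.8, 0, 0, 0], [255, 0.5, 0, 0, 0], [255, 0, 0, 0, 0], [255, 0, 0, 0, 0], [255, 0, 0, 0, 0]]

```text
time_s: 8.83
ee_pos: [0.475, -0.2246, 0.039]
eef_rot: [0.923, 1.571, -2.299]
force: [-0.4, 0.3, -1.2]
grip_width: 0.0236
```

>>> play_rows:
  increments:
    - [[255, 0.1, 0, 0, 0], [255, 0.1, 0, 0, 0], [255, 0.1, 0, 0, 0], [255, 0, 0, 0, 0], [255, 0, 0, 0, 0]]

```text
time_s: 9.25
ee_pos: [0.4753, -0.2251, 0.0364]
eef_rot: [2.394, 1.569, -0.829]
force: [-1.6, -3.2, 3.9]
grip_width: 0.0235
```

Run:
```python
from h import *
im=crop('scene','s9',330,130,450,240,5)
go(jig(-.100,0,.036),JY)
```

```text
t=9.30 ee=[ 0.4753 -0.2251  0.0364] grip=0.0236 F=[-1.2 -4.   4.9] q6=1.14
turn -0.02 deg, shift before/after turn cm: [ 0.04 -0.08 -0.03] / [ 0.04 -0.08 -0.03]
```

View pics/s9.png

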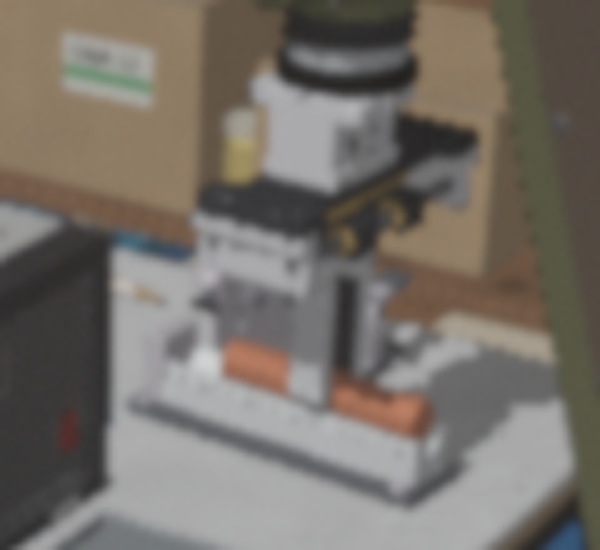

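>>> play_rows:
  increments:
    - [[140, 0, 0, 0, 0], [140, 0, 0, 0, 0], [140, 0, 0, 0, 0], [140, -2, 0, 0, 0], [140, -2, 0, 0, 0], [140, -1, 0, 0, 0], [140, 0, 0, 0, 0], [140, 0, 0, 0, 0]]

```text
time_s: 9.97
ee_pos: [0.475, -0.2245, 0.0857]
eef_rot: [3.012, 1.57, -0.211]
force: [-0.2, -0.3, 0.0]
grip_width: 0.0426
```

Run:
```python
from h import *
im=crop('scene','s10',330,130,450,240,5)
go(jig(-.190,0,.10),JY)
```

```text
t=10.02 ee=[ 0.4747 -0.2243  0.085 ] grip=0.0424 F=[ 0.4 -0.5 -0.4] q6=1.14
turn -0.00 deg, shift before/after turn cm: [-1.49  0.    8.91] / [-1.49  0.    8.91]
```

View pics/s10.png

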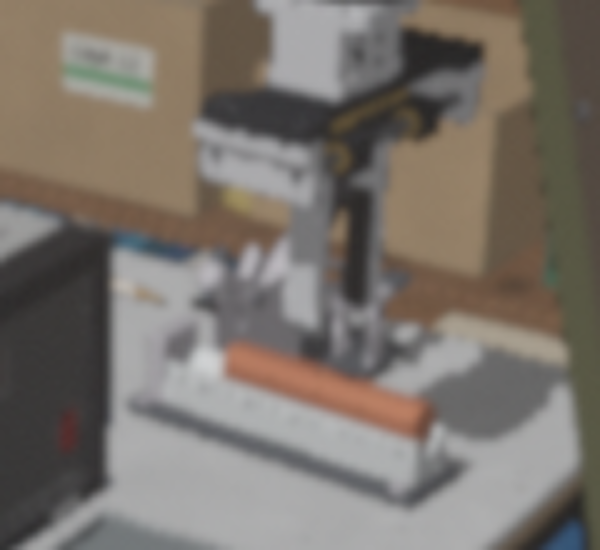

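>>> play_rows:
  increments:
    - [[255, -1.0, 0, 2, 0], [255, 0, 0, 2.5, 0], [255, 0, 0, 2.5, 0], [255, 0, 0, 1.9, 0], [255, 0, 0.1, 0, 0], [255, 2.0, 0, 0, 0], [255, 2.0, 0, 0, 0], [255, 1.6, 0, 0, 0], [255, 0, 0, 0, 0], [255, 0, 0, 0, 0]]

```text
time_s: 10.85
ee_pos: [0.386, -0.218, 0.0392]
eef_rot: [-0.527, 1.568, 2.534]
force: [0.4, -0.1, 0.3]
grip_width: 0.0007
```

Run:
```python
from h import *
im=crop('scene','s11',330,130,450,260,5)
go(jig(-.132,-.001,.040),JY); print(tojig(ctrl.get_obs()['ee_pos']))
```

```text
t=10.90 ee=[ 0.3864 -0.2183  0.04  ] grip=0.0005 F=[0.7 0.1 0.3] q6=1.06
turn -0.00 deg, shift before/after turn cm: [-0.   -0.02 -5.74] / [-0.   -0.02 -5.74]
[-0.18941216 -0.00119377  0.03999464]
```

View pics/s11.png

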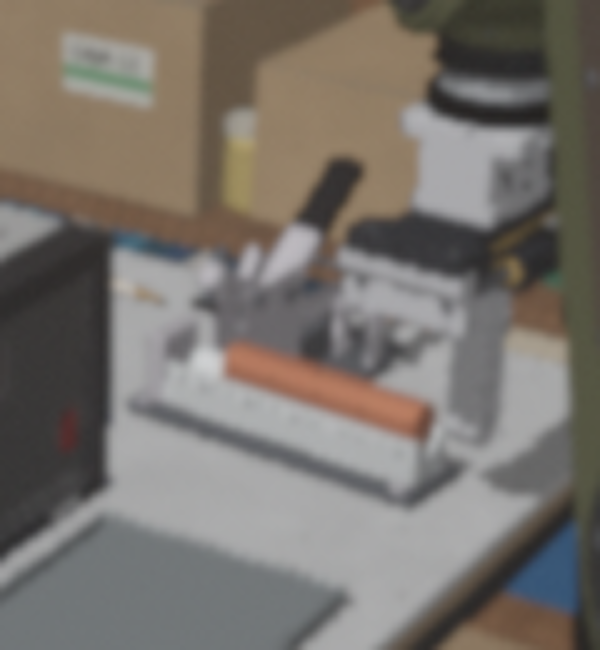

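Push slowly (5 cm first, then small steps with force checks).

>>> play_rows:
  increments:
    - [[255, 0, 0, -1.2, 0], [255, 0, 0, -0.5, 0], [255, 0, 0, -0.5, 0], [255, 0, 0, -0.5, 0], [255, 0, 0, -0.5, 0], [255, 0, 0, -0.5, 0], [255, 0, 0, -0.5, 0], [255, 0, 0, -0.4, 0], [255, 0, 0, -0.3, 0], [255, 0, 0, 0, 0], [255, 0, 0, 0, 0]]

```text
time_s: 11.82
ee_pos: [0.4353, -0.2223, 0.0399]
eef_rot: [-3.116, 1.57, -0.056]
force: [-0.3, -0.6, -0.3]
grip_width: 0.0004
```

>>> play_rows:
  increments:
    - [[255, 0, 0, -0.1, 0], [255, 0, 0, -0.1, 0], [255, 0, 0, -0.1, 0], [255, 0, 0, 0, 0], [255, 0, 0, 0, 0]]

```text
time_s: 12.23
ee_pos: [0.4381, -0.2226, 0.04]
eef_rot: [2.971, 1.571, -0.252]
force: [0.3, 0.4, 0.0]
grip_width: 0.0003
```

Run:
```python
from h import *
im=crop('scene','s12',330,130,450,260,5)
go(jig(-.132,-.001,.040),JY); print(tojig(ctrl.get_obs()['ee_pos']))
```

```text
t=12.28 ee=[ 0.4381 -0.2226  0.04  ] grip=0.0004 F=[ 0.3 -0.1  0.5] q6=1.11
turn -0.01 deg, shift before/after turn cm: [-0.   -0.02 -0.55] / [-0.   -0.02 -0.55]
[-0.13751834 -0.00123861  0.03998995]
```

View pics/s12.png

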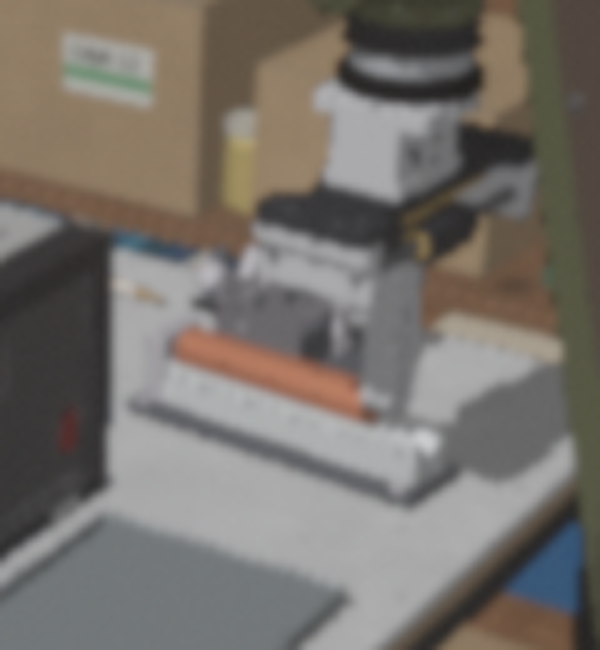

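>>> play_rows:
  increments:
    - [[255, 0, 0, -0.1, 0], [255, 0, 0, -0.1, 0], [255, 0, 0, -0.1, 0], [255, 0, 0, -0.1, 0], [255, 0, 0, 0, 0], [255, 0, 0, 0, 0]]

```text
time_s: 12.78
ee_pos: [0.4421, -0.2229, 0.0399]
eef_rot: [0.767, 1.571, -2.455]
force: [-2.1, 0.4, 1.8]
grip_width: 0.0006
```

>>> play_rows:
  increments:
    - [[255, 0, 0, -0.1, 0], [255, 0, 0, -0.1, 0], [255, 0, 0, 0, 0], [255, 0, 0, 0, 0]]

```text
time_s: 13.12
ee_pos: [0.4422, -0.2229, 0.0398]
eef_rot: [-0.154, 1.566, 2.906]
force: [-17.7, 0.0, 12.1]
grip_width: 0.0011
```

>>> play_rows:
  increments:
    - [[255, 0, 0, 0.3, 0], [255, 0, 0, 0.7, 0], [255, 0, 0, 1.0, 0], [255, -2, 0, 0, 0], [255, -3, 0, 0, 0], [255, -3, 0, 0, 0], [255, -3, 0, 0, 0], [255, 0, 0, 0, 0], [255, 0, 0, 0, 0]]

```text
time_s: 13.87
ee_pos: [0.4246, -0.2217, 0.1511]
eef_rot: [2.733, 1.567, -0.49]
force: [-0.1, -0.5, -0.1]
grip_width: 0.0002
```

```bash
sed -i 's/^JO=.*/JO=np.array([0.5740,-0.2334,0.]); JY=np.radians(-4.65)/' h.py
python3 - <<'E'
from h import *
im=crop('scene','s13',330,130,450,260,5)
crop('top','t13',330,190,430,285,6)
go(jig(-.016,-.125,.13),JY); print(tojig(ctrl.get_obs()['ee_pos']))
E
```

```text
t=13.97 ee=[ 0.4237 -0.2212  0.1491] grip=0.0003 F=[-0.1  0.6 -0.2] q6=1.09
turn -0.01 deg, shift before/after turn cm: [  1.89  12.5  -13.48] / [  1.89  12.5  -13.48]
[-1.50801882e-01 -6.91228687e-06  1.49062236e-01]
```

View pics/s13.png

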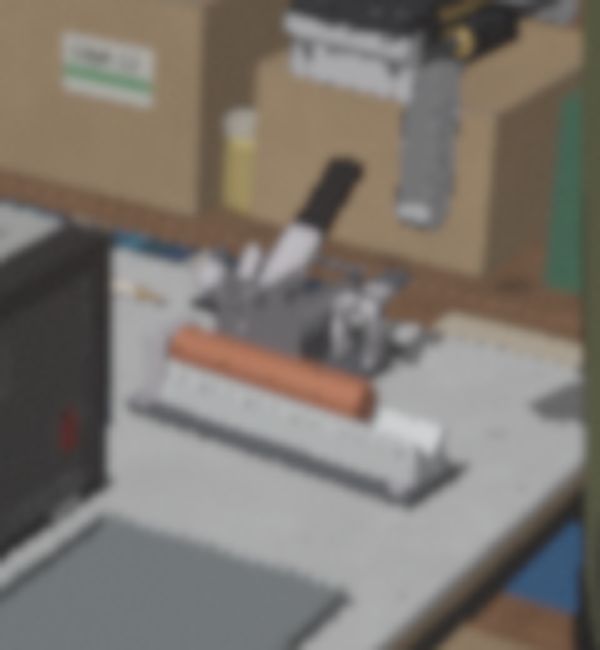

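View pics/t13.png

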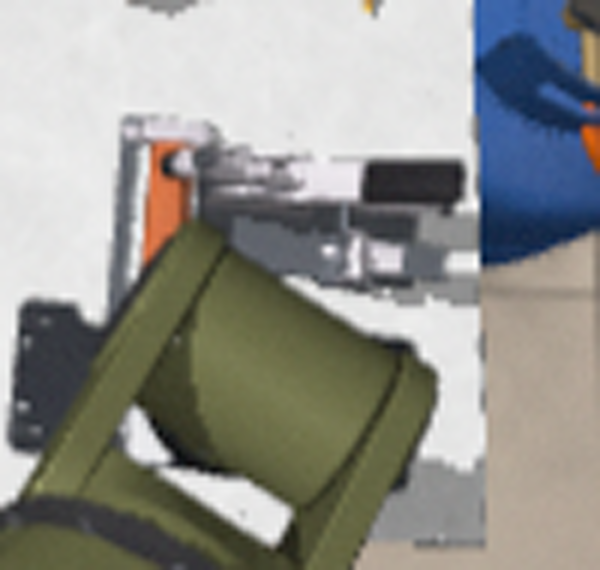

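>>> play_rows:
  increments:
    - [[255, 0, 2.1, -2.2, 0], [255, 0, 2.1, -2.2, 0], [255, 0, 2.1, -2.3, 0], [255, 0, 2.1, -2.3, 0], [255, 0, 2.1, -2.3, 0], [255, 0, 2.0, -2.2, 0], [255, 1.0, 0, 0, 0], [255, 1.0, 0, 0, 0], [255, 0, 0, 0, 0], [255, 0, 0, 0, 0]]

```text
time_s: 14.8
ee_pos: [0.5476, -0.356, 0.1286]
eef_rot: [-0.566, 1.568, 2.495]
force: [-0.7, 0.3, 0.5]
grip_width: 0.0003
```

Run:
```python
from h import *
im=crop('scene','s14',330,100,450,240,5)
go(jig(-.016,-.125,.062),JY); print(tojig(ctrl.get_obs()['ee_pos']))
```

```text
t=14.85 ee=[ 0.548  -0.3562  0.1297] grip=0.0003 F=[ 0.3 -0.4  0.4] q6=1.02
turn 0.01 deg, shift before/after turn cm: [ 6.77  0.05 -0.  ] / [ 6.77  0.05 -0.  ]
[-0.01594588 -0.124532    0.12966379]
```

View pics/s14.png

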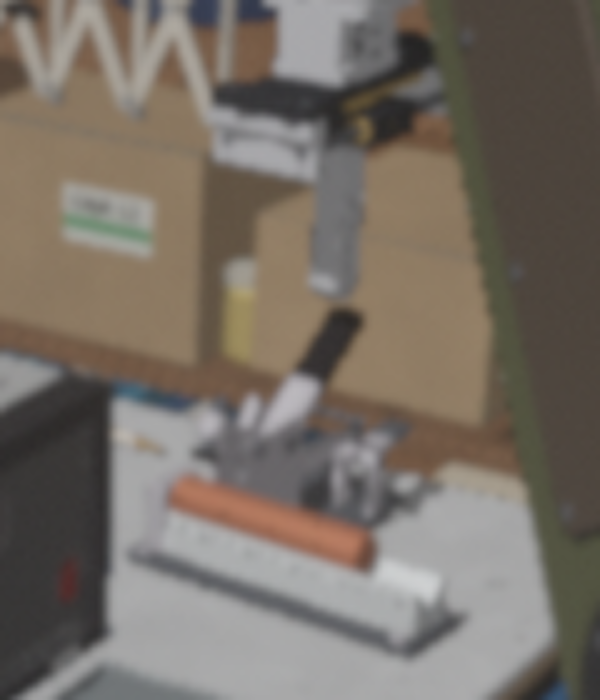

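>>> play_rows:
  increments:
    - [[255, 0.8, 0, 0, 0], [255, 0.8, 0, 0, 0], [255, 0.8, 0, 0, 0], [255, 0.8, 0, 0, 0], [255, 0.8, 0, 0, 0], [255, 0.8, 0, 0, 0], [255, 0.8, 0, 0, 0], [255, 0.6, 0, 0, 0], [255, 0, 0, 0, 0], [255, 0, 0, 0, 0]]

```text
time_s: 15.68
ee_pos: [0.5482, -0.3567, 0.0672]
eef_rot: [-0.629, 1.569, 2.431]
force: [-0.0, 0.7, 0.4]
grip_width: 0.0007
```

>>> play_rows:
  increments:
    - [[255, 0.2, 0, 0, 0], [255, 0.2, 0, 0, 0], [255, 0, 0, 0, 0], [255, 0, 0, 0, 0]]

```text
time_s: 16.02
ee_pos: [0.5485, -0.3569, 0.0639]
eef_rot: [-0.715, 1.571, 2.345]
force: [-0.2, -0.1, 0.3]
grip_width: 0.0004
```

Run:
```python
from h import *
im=crop('scene','s15',330,120,450,240,5)
```

```text
(no output)
```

View pics/s15.png

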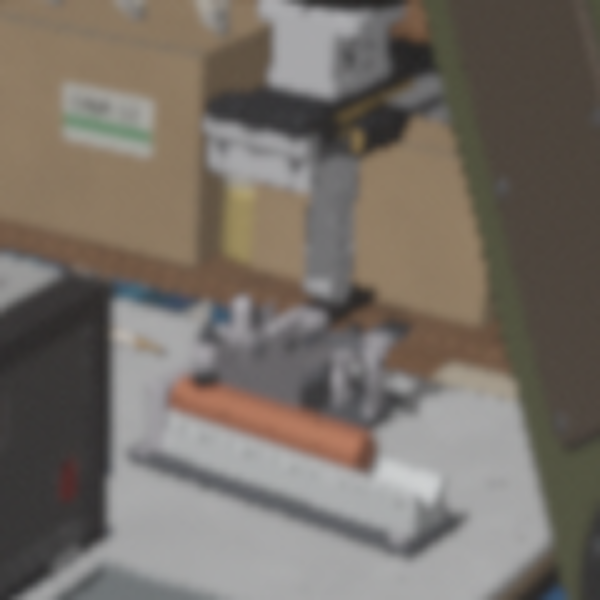

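>>> play_rows:
  increments:
    - [[255, 0.15, 0, 0, 0], [255, 0.15, 0, 0, 0], [255, 0, 0, 0, 0], [255, 0, 0, 0, 0]]

```text
time_s: 16.4
ee_pos: [0.5486, -0.3571, 0.0612]
eef_rot: [2.692, 1.57, -0.531]
force: [-0.4, 0.8, 2.9]
grip_width: 0.0005
```

>>> play_rows:
  increments:
    - [[255, 0.1, 0, 0, 0], [255, 0.1, 0, 0, 0], [255, 0, 0, 0, 0], [255, 0, 0, 0, 0]]

```text
time_s: 16.73
ee_pos: [0.5488, -0.3572, 0.061]
eef_rot: [2.62, 1.569, -0.603]
force: [-6.5, 4.9, 19.4]
grip_width: 0.0006
```

>>> play_rows:
  increments:
    - [[255, -1, 0, 0, 0], [255, -2, 0, 0, 0], [255, -2, 0, 0, 0], [255, -1, 0, 0, 0], [255, 0, 0, 0, 0], [255, 0, 0, 0, 0], [255, 0, 0, 0, 0]]

```text
time_s: 17.32
ee_pos: [0.5481, -0.3567, 0.1175]
eef_rot: [-0.563, 1.569, 2.497]
force: [-0.5, -0.3, -0.8]
grip_width: 0.0003
```

Run:
```python
from h import *
im=crop('scene','s16',330,120,450,240,5)
crop('top','t16',330,190,430,285,6)
go(jig(-.054,-.142,.058),JY); print(tojig(ctrl.get_obs()['ee_pos']))
```

```text
t=17.42 ee=[ 0.5481 -0.3567  0.1176] grip=0.0003 F=[0.6 0.6 0.1] q6=1.02
turn -0.01 deg, shift before/after turn cm: [5.96 1.71 3.81] / [5.96 1.71 3.81]
[-0.01583104 -0.12499269  0.11755713]
```

View pics/s16.png

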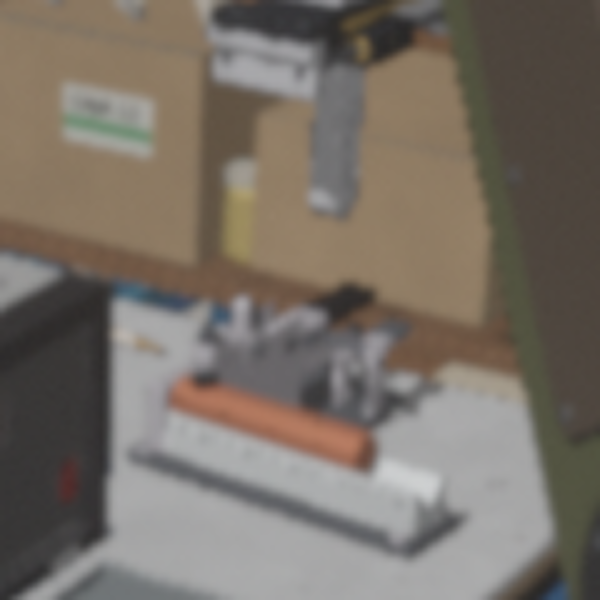

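Handle stays level with the jaw on the bar, end at the stop. Now over the release pad.

>>> play_rows:
  increments:
    - [[255, 0, 0.7, 1.6, 0], [255, 0, 0.6, 1.4, 0], [255, 0, 0.4, 0.8, 0], [255, 1.5, 0, 0, 0], [255, 2.0, 0, 0, 0], [255, 1.5, 0, 0, 0], [255, 0.7, 0, 0, 0], [255, 0, 0, 0, 0], [255, 0, 0, 0, 0]]

```text
time_s: 18.17
ee_pos: [0.5094, -0.3709, 0.0621]
eef_rot: [-0.525, 1.571, 2.536]
force: [0.5, -0.4, 0.5]
grip_width: 0.0007
```

Run:
```python
from h import *
im=crop('scene','s17',330,120,450,240,5)
go(jig(-.054,-.142,.048),JY); print(tojig(ctrl.get_obs()['ee_pos']))
```

```text
t=18.22 ee=[ 0.5096 -0.3711  0.0627] grip=0.0002 F=[ 0.  -0.1 -0.1] q6=0.96
turn -0.01 deg, shift before/after turn cm: [ 1.47 -0.05  0.1 ] / [ 1.47 -0.05  0.1 ]
[-0.05301846 -0.14247356  0.06274492]
```

View pics/s17.png

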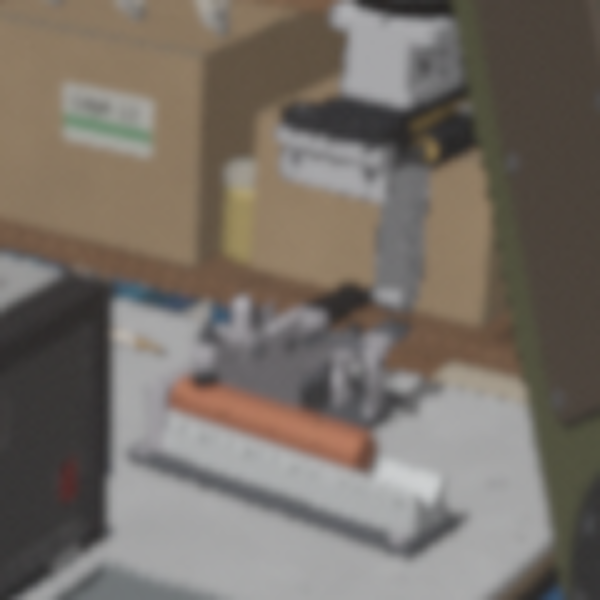

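>>> play_rows:
  increments:
    - [[255, 0.6, 0, 0, 0], [255, 0.6, 0, 0, 0], [255, 0.4, 0, 0, 0], [255, 0.4, 0, 0, 0], [255, 0.4, 0, 0, 0], [255, 0.1, 0, 0, 0], [255, 0, 0, 0, 0]]

```text
time_s: 18.8
ee_pos: [0.5091, -0.3707, 0.0365]
eef_rot: [-0.651, 1.57, 2.409]
force: [0.2, -1.1, 1.7]
grip_width: 0.0003
```

Run:
```python
from h import *
im=crop('scene','s18',330,120,450,240,5)
go(jig(-.054,-.142,.048),JY); print(tojig(ctrl.get_obs()['ee_pos']))
```

```text
t=18.85 ee=[ 0.5091 -0.3708  0.0367] grip=0.0003 F=[-0.9 -0.9  1. ] q6=0.96
turn -0.01 deg, shift before/after turn cm: [-1.13 -0.02  0.05] / [-1.13 -0.02  0.05]
[-0.0535266  -0.14217682  0.03668581]
```

View pics/s18.png

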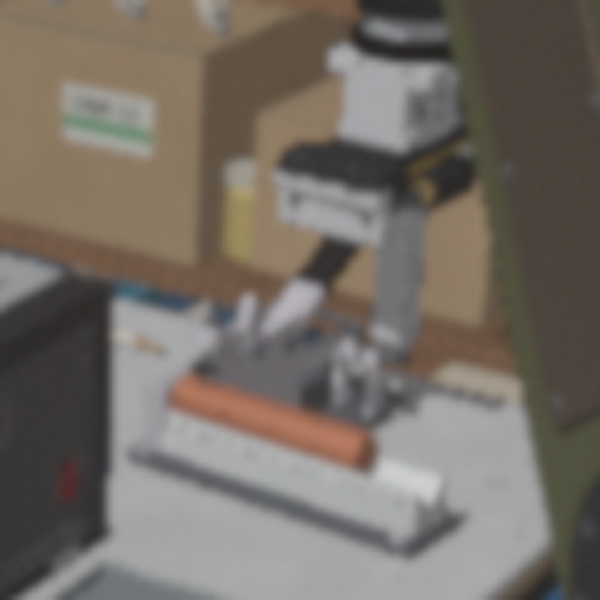

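>>> play_rows:
  increments:
    - [[255, -1, 0, 0, 0], [255, -2, 0, 0, 0], [255, -3, 0, 0, 0], [255, -3, 0, 0, 0], [255, -2, 0, 0, 0], [200, 0, 0, 0, 0], [140, 0, -2.5, 0.2, 0], [140, 0, -3.0, 0.3, 0], [140, 0, -3.0, 0.3, 0], [140, 0, -3.0, 0.3, 0], [140, 0, -2.7, 0.2, 0], [140, 0, 0, 0, 0]]

```text
time_s: 19.85
ee_pos: [0.5077, -0.2243, 0.1471]
eef_rot: [-1.075, 1.57, 1.988]
force: [0.9, 0.2, 0.2]
grip_width: 0.0416
```

Run:
```python
from h import *
im=crop('scene','s19',330,100,450,240,5)
im=ctrl.camera('top')[:,:,::-1]; cv2.imwrite('pics/t19.png',im)
print(bars(im=im)[0])
go(jig(-.066,0,.036),JY); print(tojig(ctrl.get_obs()['ee_pos']))
```

```text
[(((455.822021484375, 188.28550720214844), (23.541648864746094, 76.24345397949219), 86.43720245361328), 132.0, array([231.40740741, 246.46296296]))]
t=19.95 ee=[ 0.5079 -0.2277  0.1472] grip=0.0422 F=[ 0.7  0.7 -0.3] q6=1.16
turn 0.08 deg, shift before/after turn cm: [11.12  0.03 -0.03] / [11.12  0.03 -0.03]
[-0.0663528   0.00035211  0.14723296]
```

View pics/s19.png

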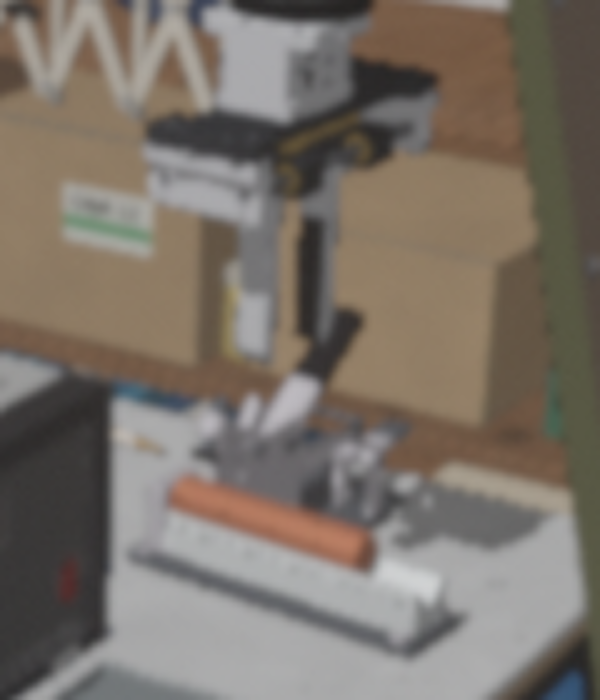

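>>> play_rows:
  increments:
    - [[140, 2, 0, 0, 0], [140, 2.5, 0, 0, 0], [140, 2.5, 0, 0, 0], [140, 2, 0, 0, 0], [140, 1.2, 0, 0, 0], [140, 0.8, 0, 0, 0], [140, 0, 0, 0, 0], [140, 0, 0, 0, 0], [140, 0, 0, 0, 0]]

```text
time_s: 20.7
ee_pos: [0.5084, -0.2287, 0.0381]
eef_rot: [2.719, 1.569, -0.504]
force: [0.1, -0.6, 0.2]
grip_width: 0.0423
```

>>> play_rows:
  increments:
    - [[255, 0, 0, 0, 0], [255, 0, 0, 0, 0], [255, 0, 0, 0, 0], [255, 0, 0, 0, 0], [255, 0, 0, 0, 0], [255, 0, 0, 0, 0]]
  newtons: 35

```text
time_s: 21.2
ee_pos: [0.5081, -0.2299, 0.038]
eef_rot: [2.117, 1.567, -1.106]
force: [-3.0, -9.5, 4.9]
grip_width: 0.0234
```

>>> play_rows:
  increments:
    - [[255, 0, 0.1, 0, 0], [255, -0.2, 0, 0, 0], [255, -0.1, 0, 0.5, 0], [255, 0, 0, 1, 0], [255, 0, 0, 1, 0], [255, 0, 0, 1, 0], [255, 0, 0, 0.8, 0], [255, 0, 0, 0, 0], [255, 0, 0, 0, 0]]

```text
time_s: 21.95
ee_pos: [0.4649, -0.2257, 0.0401]
eef_rot: [-3.083, 1.571, -0.022]
force: [-0.4, -0.0, -1.7]
grip_width: 0.0235
```

```bash
sed -i 's/^JO=.*/JO=np.array([0.5739,-0.2350,0.]); JY=np.radians(-4.65)/' h.py
python3 - <<'E'
from h import *
im=crop('scene','s20',330,100,450,240,5)
print(tojig(ctrl.get_obs()['ee_pos']))
# out tray corners
g=cv2.cvtColor(cv2.imread("pics/top0.png"),cv2.COLOR_BGR2GRAY)
c=cv2.resize(cv2.imread("pics/top0.png")[218:278,250:325],None,fx=8,fy=8,interpolation=cv2.INTER_NEAREST); cv2.imwrite('pics/tray.png',c)
E
```

```text
[-0.10912501  0.00036007  0.04012782]
```

View pics/s20.png

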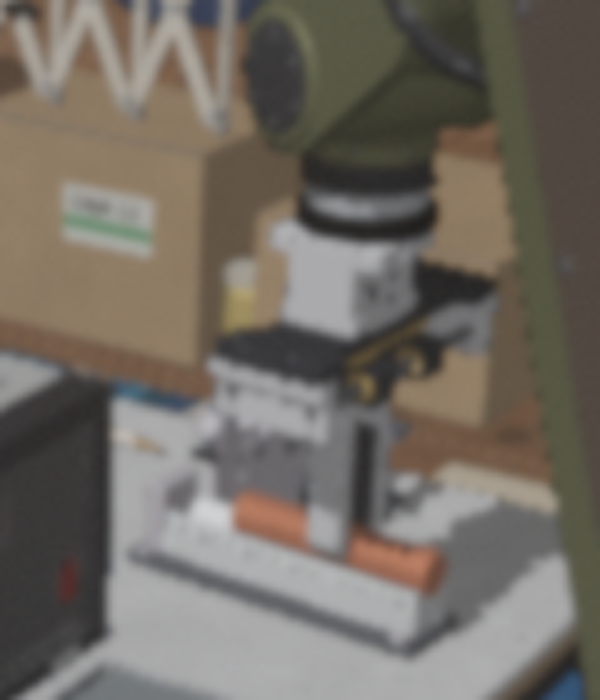

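View pics/tray.png

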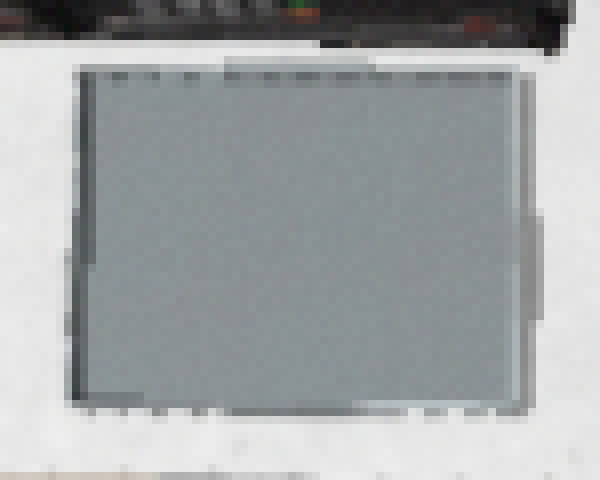

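Run:
```python
from h import *
px=np.array([[79,66],[522,66],[528,410],[68,407]])/8+[250,218]-.5
P=onz('top',px,.01)[:,:2]; print(P.round(4)); c=P.mean(0); print(c)
ex=(P[0]+P[1]-P[2]-P[3])/2; ey=(P[0]+P[3]-P[1]-P[2])/2; print(np.linalg.norm(ex),np.linalg.norm(ey),np.degrees(np.arctan2(ex[1],ex[0])),np.degrees(np.arctan2(-ey[0],ey[1])))
```

```text
[[ 0.5295  0.1012]
 [ 0.534  -0.0881]
 [ 0.3896 -0.0937]
 [ 0.3863  0.0986]]
[0.45984436 0.00450903]
0.14381717384624884 0.19080735527179335 1.6317327068998102 1.168039565145506
```

>>> play_rows:
  increments:
    - [[255, -1, 0, 0, 0], [255, -2, 0, 0, 0], [255, -2, 0, 0, 0], [255, 0, 0, 0, 0], [255, 0, 0, 0, 0]]

```text
time_s: 22.42
ee_pos: [0.4655, -0.226, 0.0908]
eef_rot: [2.71, 1.569, -0.512]
force: [1.0, -0.5, -2.7]
grip_width: 0.0232
```

Run:
```python
from h import *
im=crop('scene','s21',330,100,450,240,5)
go([.455,.050,.09],np.radians(1.3))
```

```text
t=22.47 ee=[ 0.4649 -0.2256  0.0897] grip=0.0234 F=[-0.9  0.4 -2.6] q6=1.13
turn -5.95 deg, shift before/after turn cm: [ -0.03 -27.39   3.23] / [ -0.03 -27.58   0.37]
```

View pics/s21.png

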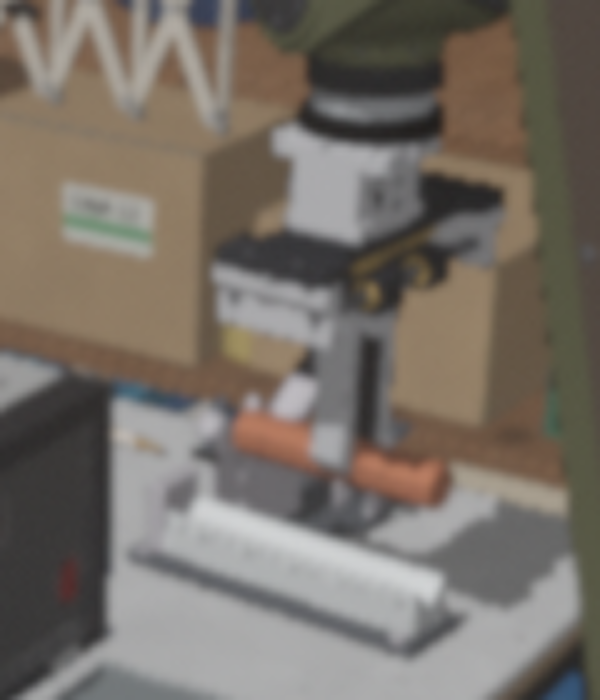

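>>> play_rows:
  increments:
    - [[255, 0, 0, 0.2, -3], [255, 0, 0, 0.2, -2.95], [255, 0, -1.5, 0, 0], [255, 0, -2.9, 0, 0], [255, 0, -2.9, 0, 0], [255, 0, -2.9, 0, 0], [255, 0, -2.9, 0, 0], [255, 0, -2.9, 0, 0], [255, 0, -2.9, 0, 0], [255, 0, -2.9, 0, 0], [255, 0, -2.9, 0, 0], [255, 0, -2.9, 0, 0]]

```text
time_s: 23.47
ee_pos: [0.4539, 0.0518, 0.0889]
eef_rot: [0.01, 1.569, -3.109]
force: [0.6, -0.5, -1.6]
grip_width: 0.0231
```

>>> play_rows:
  increments:
    - [[255, 0, 0, 0, 0], [255, 0, 0, 0, 0], [255, 0, 0, 0, 0]]

```text
time_s: 23.72
ee_pos: [0.4543, 0.0501, 0.0892]
eef_rot: [0.113, 1.569, -3.005]
force: [0.2, 0.7, -2.2]
grip_width: 0.0233
```

Run:
```python
from h import *
im=crop('scene','s22',250,150,410,310,4)
go([.455,.050,.014],np.radians(1.3))
```

```text
t=23.77 ee=[0.4544 0.0498 0.0894] grip=0.0234 F=[-0.6  0.4 -1.2] q6=1.58
turn -0.04 deg, shift before/after turn cm: [ 7.54 -0.02 -0.06] / [ 7.54 -0.02 -0.06]
```

View pics/s22.png

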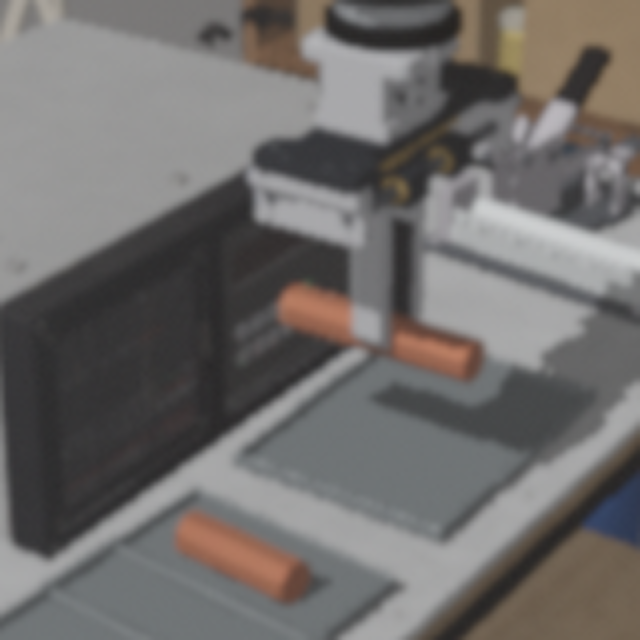

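>>> play_rows:
  increments:
    - [[255, 1.5, 0, 0, 0], [255, 2, 0, 0, 0], [255, 2, 0, 0, 0], [255, 1.2, 0, 0, 0], [255, 0.4, 0, 0, 0], [255, 0, 0, 0, 0], [255, 0, 0, 0, 0]]

```text
time_s: 24.35
ee_pos: [0.455, 0.0499, 0.0194]
eef_rot: [-3.108, 1.57, 0.055]
force: [0.1, -0.4, -1.9]
grip_width: 0.0233
```

>>> play_rows:
  increments:
    - [[255, 0.15, 0, 0, 0], [255, 0.15, 0, 0, 0], [255, 0, 0, 0, 0], [255, 0, 0, 0, 0]]

```text
time_s: 24.68
ee_pos: [0.4548, 0.0504, 0.0162]
eef_rot: [-3.053, 1.57, 0.111]
force: [-0.8, 0.9, -2.0]
grip_width: 0.0235
```

>>> play_rows:
  increments:
    - [[255, 0.1, 0, 0, 0], [255, 0.1, 0, 0, 0], [255, 0, 0, 0, 0], [255, 0, 0, 0, 0]]

```text
time_s: 25.02
ee_pos: [0.4547, 0.0504, 0.0139]
eef_rot: [0.068, 1.571, -3.051]
force: [0.2, 0.1, -2.0]
grip_width: 0.0232
```

>>> play_rows:
  increments:
    - [[255, 0.1, 0, 0, 0], [255, 0.1, 0, 0, 0], [255, 0, 0, 0, 0], [255, 0, 0, 0, 0]]

```text
time_s: 25.35
ee_pos: [0.4549, 0.0503, 0.0136]
eef_rot: [2.874, 1.57, -0.245]
force: [-11.8, -0.9, 29.9]
grip_width: 0.0233
```

Run:
```python
from h import *
im=crop('scene','s23',270,200,400,310,5)
go([.455,.050,.014],np.radians(1.3))
```

```text
t=25.40 ee=[0.4549 0.0504 0.0136] grip=0.0232 F=[-12.4  -1.3  29.9] q6=1.58
turn -0.00 deg, shift before/after turn cm: [-0.04  0.04 -0.01] / [-0.04  0.04 -0.01]
```

View pics/s23.png

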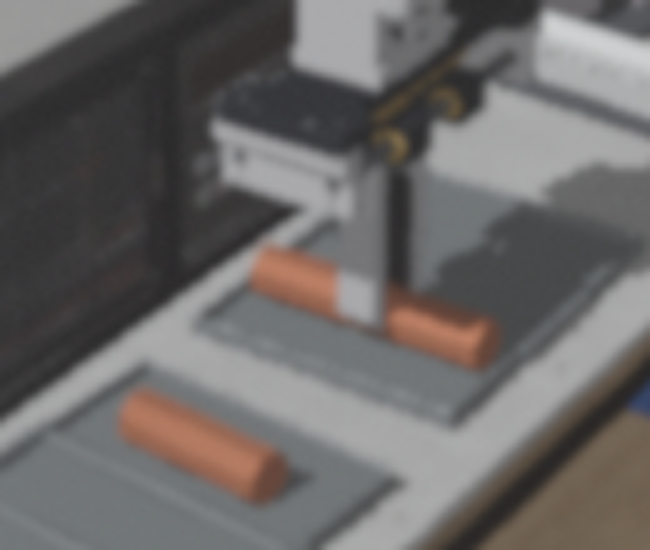

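>>> play_rows:
  increments:
    - [[255, -0.15, 0, 0, 0], [140, 0, 0, 0, 0], [140, 0, 0, 0, 0], [140, 0, 0, 0, 0], [140, 0, 0, 0, 0], [140, -2, 0, 0, 0], [140, -3, 0, 0, 0], [140, -3, 0, 0, 0], [140, -2, 0, 0, 0], [120, 0, -3, 0, 0], [120, 0, -3, 0, 0], [120, 0, -3, 0, 0]]

```text
time_s: 26.4
ee_pos: [0.4527, 0.1413, 0.1138]
eef_rot: [-2.934, 1.57, 0.229]
force: [0.2, -0.5, -1.0]
grip_width: 0.0494
```

Run:
```python
from h import *
im=crop('scene','s24',250,180,410,340,4)
im=ctrl.camera('top')[:,:,::-1]; cv2.imwrite('pics/t24.png',im)
for b in bars(im=im)[0]: print(b)
go([.456,.188,.114],np.radians(-3.7))
```

```text
(((459.5114440917969, 51.727272033691406), (123.0733413696289, 23.350830078125), 2.3829195499420166), 217.0, array([272.77380952, 246.48809524]))
t=26.50 ee=[0.4524 0.1432 0.1134] grip=0.0497 F=[ 0.9 -1.5 -0.8] q6=1.77
turn 5.16 deg, shift before/after turn cm: [-0.06 -4.47 -0.48] / [-0.06 -4.49 -0.07]
```

View pics/s24.png

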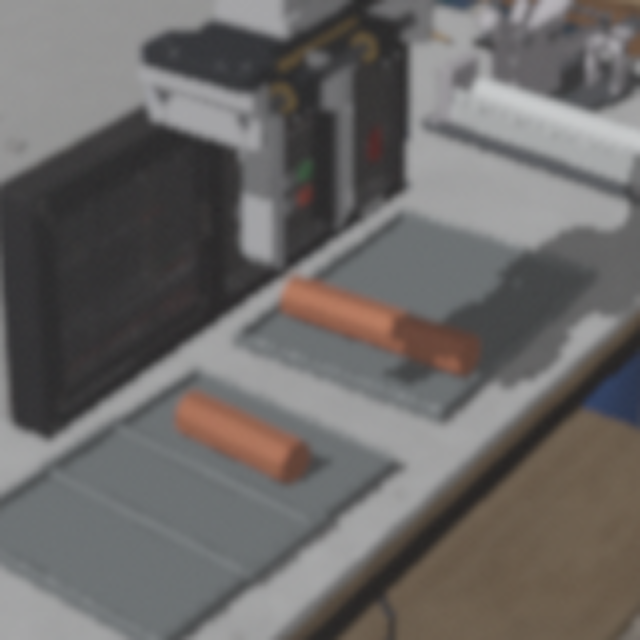

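View pics/t24.png

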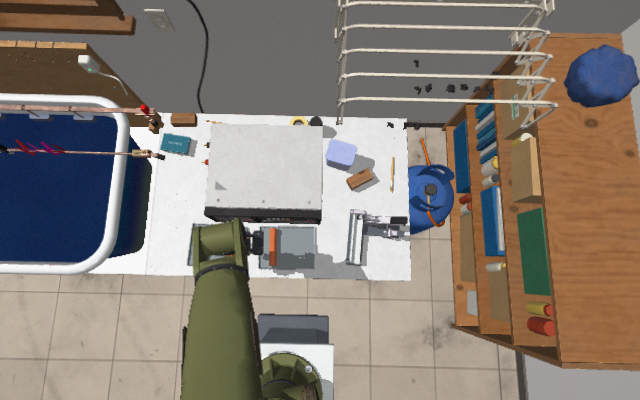

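>>> play_rows:
  increments:
    - [[120, 0, 0, 0, 2.6], [120, 0, 0, 0, 2.56], [120, 0, -2.0, -0.03, 0], [120, 0, -2.0, -0.04, 0], [120, 0, -0.49, 0, 0], [120, 2, 0, 0, 0], [120, 2, 0, 0, 0], [120, 1.5, 0, 0, 0], [120, 0, 0, 0, 0], [120, 0, 0, 0, 0], [120, 0, 0, 0, 0]]

```text
time_s: 27.42
ee_pos: [0.4568, 0.1849, 0.0593]
eef_rot: [-2.802, 1.57, 0.272]
force: [0.5, -0.6, 1.0]
grip_width: 0.05
```

Run:
```python
from h import *
im=crop('scene','s25',230,200,390,340,5)
go([.455,.1885,.012],np.radians(-3.6))
```

```text
t=27.47 ee=[0.4569 0.185  0.0595] grip=0.0499 F=[-0.2  0.   0.3] q6=1.95
turn -0.28 deg, shift before/after turn cm: [ 4.75 -0.33  0.22] / [ 4.75 -0.33  0.22]
```

View pics/s25.png

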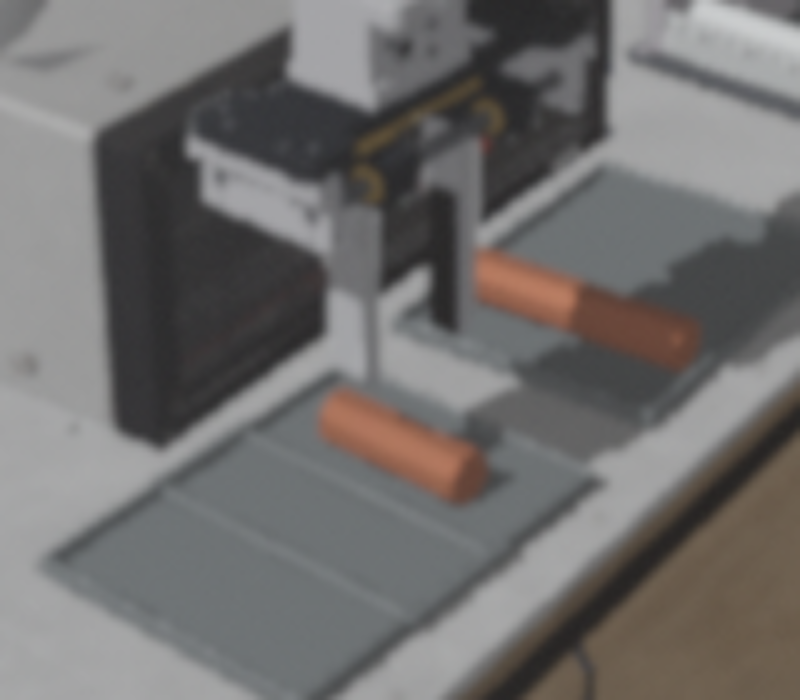

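>>> play_rows:
  increments:
    - [[120, 0, -0.33, 0.2, 0], [120, 2.0, 0, 0, 0], [120, 2.0, 0, 0, 0], [120, 0.7, 0, 0, 0], [120, 0, 0, 0, 0], [120, 0, 0, 0, 0], [120, 0, 0, 0, 0]]

```text
time_s: 28.05
ee_pos: [0.4552, 0.1888, 0.0126]
eef_rot: [-2.739, 1.569, 0.335]
force: [-0.1, 0.2, -0.2]
grip_width: 0.0498
```

Run:
```python
from h import *
im=crop('scene','s26',230,200,390,340,5)
go([.455,.1885,.012],np.radians(-3.6))
```

```text
t=28.10 ee=[0.4552 0.1888 0.0126] grip=0.0499 F=[-0.9  0.5  0.3] q6=1.96
turn -0.26 deg, shift before/after turn cm: [0.06 0.03 0.02] / [0.06 0.03 0.02]
```

View pics/s26.png

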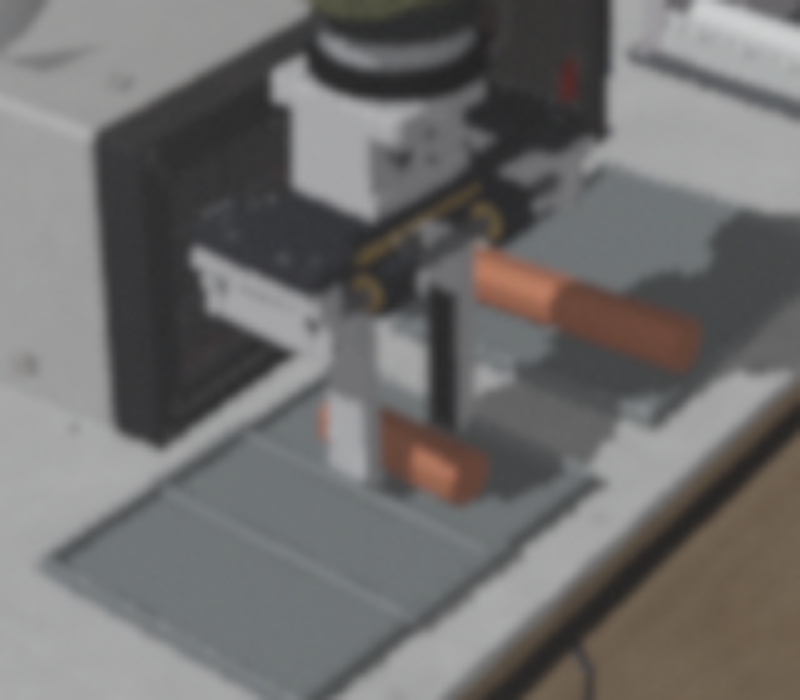

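>>> play_rows:
  increments:
    - [[255, 0, 0, 0, 0], [255, 0, 0, 0, 0], [255, 0, 0, 0, 0], [255, 0, 0, 0, 0], [255, 0, 0, 0, 0], [255, 0, 0, 0, 0], [255, 0, 0, 0, 0], [255, 0, 0, 0, 0]]
  newtons: 35

```text
time_s: 28.77
ee_pos: [0.4547, 0.1886, 0.0116]
eef_rot: [-2.982, 1.571, 0.092]
force: [-1.9, -0.7, 3.0]
grip_width: 0.0235
```

>>> play_rows:
  increments:
    - [[255, -1, 0, 0, 0], [255, -2, 0, 0, 0], [255, -3, 0, 0, 0], [255, -3, 0, 0, 0], [255, 0, 0, 0, 0], [255, 0, 0, 0, 0]]

```text
time_s: 29.27
ee_pos: [0.4551, 0.1888, 0.1029]
eef_rot: [-2.741, 1.568, 0.333]
force: [0.0, -0.4, -2.0]
grip_width: 0.0236
```

Run:
```python
from h import *
im=crop('scene','s27',230,150,390,310,4)
go([.43,.0,.100],JY)
go(jig(-.076,0,.100),JY)
```

```text
t=29.32 ee=[0.4544 0.1885 0.1015] grip=0.0234 F=[-0.3 -0.5 -1.9] q6=1.96
turn 0.78 deg, shift before/after turn cm: [ 0.15 18.97  1.16] / [ 0.15 18.99  0.91]
t=29.32 ee=[0.4544 0.1885 0.1015] grip=0.0234 F=[-0.3 -0.5 -1.9] q6=1.96
turn 0.78 deg, shift before/after turn cm: [ 0.15 41.34 -7.18] / [ 0.15 41.24 -7.74]
```

View pics/s27.png

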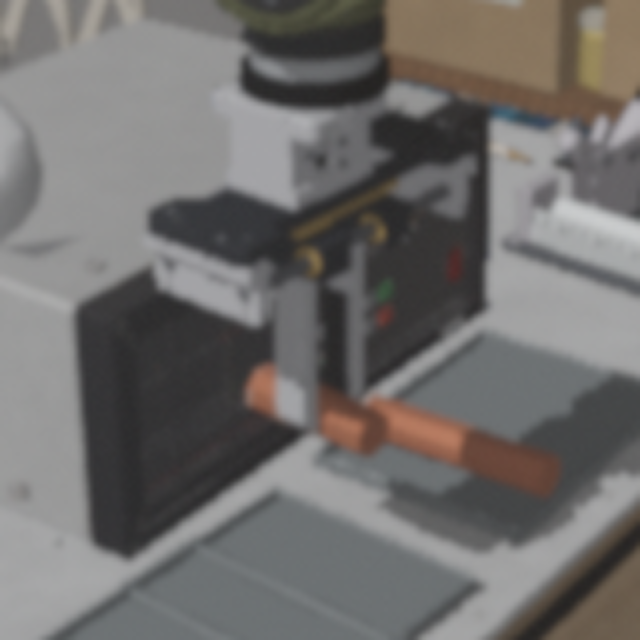

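>>> play_rows:
  increments:
    - [[255, 0, 1.5, 0.2, 0.78], [255, 0, 2.7, 0.2, 0], [255, 0, 2.9, 0.2, 0], [255, 0, 2.9, 0.2, 0], [255, 0, 2.9, 0.1, 0], [255, 0, 2.9, 0, 0], [255, 0, 2.9, 0, 0], [255, 0, 2.9, 0, 0], [255, 0, 2.9, 0, 0], [255, 0, 2.9, 0, 0], [255, 0, 2.9, 0, 0], [255, 0, 2.9, 0, 0]]

```text
time_s: 30.32
ee_pos: [0.4178, -0.1428, 0.1002]
eef_rot: [-0.342, 1.568, 2.719]
force: [-0.0, 1.1, -1.8]
grip_width: 0.0234
```

>>> play_rows:
  increments:
    - [[255, 0, 2.9, 0, 0], [255, 0, 2.9, -0.5, 0], [255, 0, 2.0, -1.0, 0], [255, 0, 0.5, -1.5, 0], [255, 0, 0, -1.5, 0], [255, 0, 0, -1.5, 0], [255, 0, 0, 0, 0], [255, 0, 0, 0, 0], [255, 0, 0, 0, 0]]

```text
time_s: 31.07
ee_pos: [0.471, -0.2288, 0.1004]
eef_rot: [-0.417, 1.569, 2.644]
force: [0.2, 0.2, -1.1]
grip_width: 0.0237
```

Run:
```python
from h import *
im=crop('scene','s28',330,100,450,240,5)
go(jig(-.080,0,.060),JY)
```

```text
t=31.12 ee=[ 0.4711 -0.2289  0.1008] grip=0.0232 F=[-0.7 -0.7 -2.1] q6=1.13
turn 0.00 deg, shift before/after turn cm: [ 4.08 -0.22 -2.3 ] / [ 4.08 -0.22 -2.3 ]
```

View pics/s28.png

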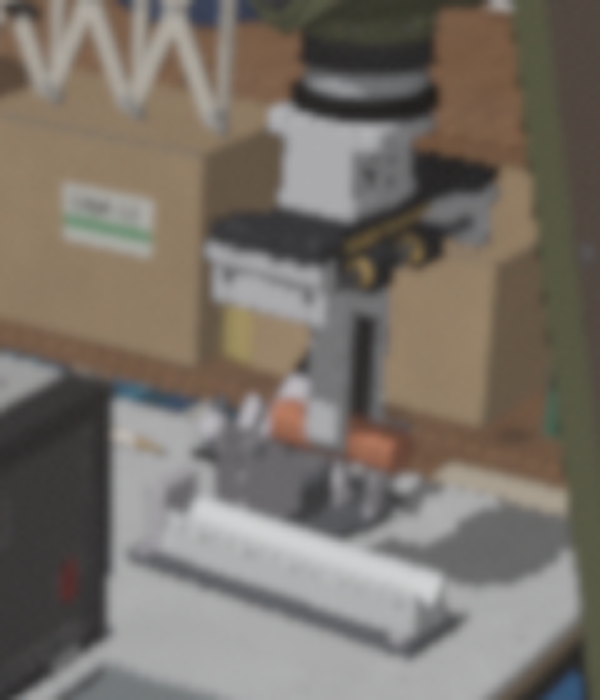

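>>> play_rows:
  increments:
    - [[255, 0, -0.2, 0, 0], [255, 2, 0, 0, 0], [255, 2, 0, 0, 0], [255, 1.4, 0, 0, 0], [255, 0.5, 0, 0, 0], [255, 0, 0, 0, 0], [255, 0, 0, 0, 0], [255, 0, 0, 0, 0]]

```text
time_s: 31.78
ee_pos: [0.4726, -0.2275, 0.0435]
eef_rot: [2.721, 1.569, -0.502]
force: [0.2, -0.9, -0.6]
grip_width: 0.0232
```

>>> play_rows:
  increments:
    - [[255, 0.1, 0, 0, 0], [255, 0.1, 0, 0, 0], [255, 0.1, 0, 0, 0], [255, 0, 0, 0, 0], [255, 0, 0, 0, 0]]

```text
time_s: 32.2
ee_pos: [0.4721, -0.2273, 0.0395]
eef_rot: [-0.208, 1.571, 2.853]
force: [-0.2, 0.5, -1.4]
grip_width: 0.0237
```

Run:
```python
from h import *
im=crop('scene','s29',330,130,450,240,5)
go(jig(-.10,0,.036),JY); print(tojig(ctrl.get_obs()['ee_pos']))
```

```text
t=32.25 ee=[ 0.4721 -0.2273  0.0395] grip=0.0236 F=[-0.6  0.4 -1.2] q6=1.13
turn 0.00 deg, shift before/after turn cm: [ 0.35 -0.05 -0.21] / [ 0.35 -0.05 -0.21]
[-0.10205478 -0.00053787  0.03946977]
```

View pics/s29.png

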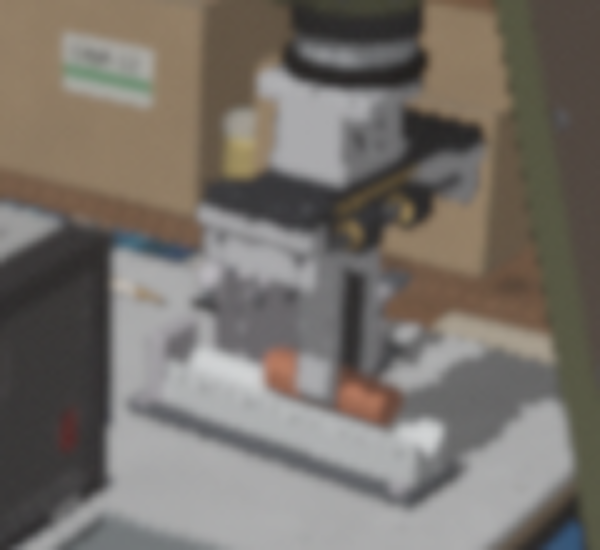

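>>> play_rows:
  increments:
    - [[255, 0.1, 0, 0, 0], [255, 0.1, 0, 0, 0], [255, 0.1, 0, 0, 0], [255, 0, 0, 0, 0], [255, 0, 0, 0, 0]]

```text
time_s: 32.67
ee_pos: [0.4721, -0.2273, 0.0364]
eef_rot: [-0.412, 1.571, 2.648]
force: [0.5, -0.9, -1.2]
grip_width: 0.0233
```

>>> play_rows:
  increments:
    - [[255, 0.1, 0, 0, 0], [255, 0, 0, 0, 0], [255, 0, 0, 0, 0]]

```text
time_s: 32.92
ee_pos: [0.4723, -0.2273, 0.0356]
eef_rot: [3.068, 1.571, -0.155]
force: [0.1, 0.7, 2.3]
grip_width: 0.0233
```

>>> play_rows:
  increments:
    - [[140, 0, 0, 0, 0], [140, 0, 0, 0, 0], [140, 0, 0, 0, 0], [140, -2, 0, 0, 0], [140, -3, 0, 0, 0], [140, -1, 0, 0, 0], [255, 0, 0, 2, 0], [255, 0, 0, 2.5, 0], [255, 0, 0, 2.2, 0], [255, 0, 0, 0, 0], [255, 0, 0, 0, 0]]

```text
time_s: 33.83
ee_pos: [0.4052, -0.222, 0.0956]
eef_rot: [2.637, 1.57, -0.586]
force: [0.3, 0.1, 0.7]
grip_width: 0.0129
```

Run:
```python
from h import *
im=crop('scene','s30',330,130,450,240,5)
go(jig(-.167,0,.039),JY); print(tojig(ctrl.get_obs()['ee_pos']))
```

```text
t=33.88 ee=[ 0.4058 -0.2221  0.0956] grip=0.0082 F=[ 1.1 -0.1 -0.8] q6=1.07
turn -0.02 deg, shift before/after turn cm: [ 5.66 -0.08 -0.16] / [ 5.66 -0.08 -0.16]
[-0.1686023  -0.0007668   0.09561722]
```

View pics/s30.png

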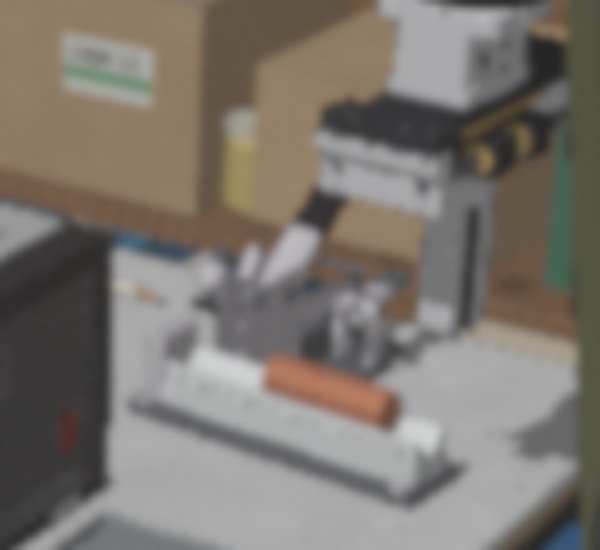

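>>> play_rows:
  increments:
    - [[255, 2, 0, 0, 0], [255, 2, 0, 0, 0], [255, 1.5, 0, 0, 0], [255, 0, 0, 0, 0], [255, 0, 0, -1.0, 0], [255, 0, 0, -0.6, 0], [255, 0, 0, -0.6, 0], [255, 0, 0, -0.6, 0], [255, 0, 0, -0.6, 0], [255, 0, 0, -0.6, 0], [255, 0, 0, 0, 0], [255, 0, 0, 0, 0]]

```text
time_s: 34.88
ee_pos: [0.4456, -0.225, 0.0404]
eef_rot: [3.049, 1.57, -0.173]
force: [-0.1, -0.5, -0.5]
grip_width: 0.0006
```

>>> play_rows:
  increments:
    - [[255, 0, 0, -0.6, 0], [255, 0, 0, -0.6, 0], [255, 0, 0, -0.6, 0], [255, 0, 0, -0.6, 0], [255, 0, 0, -0.6, 0], [255, 0, 0, -0.5, 0], [255, 0, 0, -0.3, 0], [255, 0, 0, 0, 0], [255, 0, 0, 0, 0]]

```text
time_s: 35.63
ee_pos: [0.4832, -0.2282, 0.0404]
eef_rot: [2.81, 1.571, -0.413]
force: [-1.4, -0.6, 0.6]
grip_width: 0.0008
```

Run:
```python
from h import *
im=crop('scene','s31',330,130,450,240,5)
go(jig(-.084,0,.039),JY); print(tojig(ctrl.get_obs()['ee_pos']))
```

```text
t=35.68 ee=[ 0.4831 -0.2282  0.0404] grip=0.0002 F=[-0.4  0.3  0.3] q6=1.14
turn 0.00 deg, shift before/after turn cm: [ 0.14 -0.05 -0.71] / [ 0.14 -0.05 -0.71]
[-0.09106871 -0.0005483   0.04044631]
```

View pics/s31.png

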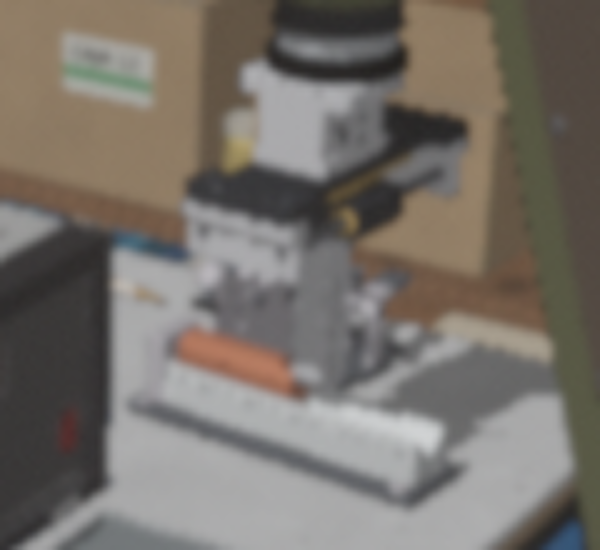

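>>> play_rows:
  increments:
    - [[255, 0, 0, -0.2, 0], [255, 0, 0, -0.2, 0], [255, 0, 0, -0.1, 0], [255, 0, 0, 0, 0], [255, 0, 0, 0, 0]]

```text
time_s: 36.1
ee_pos: [0.4882, -0.2286, 0.0405]
eef_rot: [2.904, 1.571, -0.319]
force: [0.8, 0.8, -0.9]
grip_width: 0.0004
```

>>> play_rows:
  increments:
    - [[255, 0, 0, -0.1, 0], [255, 0, 0, -0.1, 0], [255, 0, 0, -0.1, 0], [255, 0, 0, 0, 0], [255, 0, 0, 0, 0]]

```text
time_s: 36.52
ee_pos: [0.4899, -0.2287, 0.0404]
eef_rot: [-0.151, 1.568, 2.909]
force: [-12.1, 0.9, 8.9]
grip_width: 0.0004
```

>>> play_rows:
  increments:
    - [[255, 0, 0, 0.3, 0], [255, 0, 0, 0.7, 0], [255, 0, 0, 1.0, 0], [255, -2, 0, 0, 0], [255, -3, 0, 0, 0], [255, -3, 0, 0, 0], [255, -3, 0, 0, 0], [255, 0, 0, 0, 0], [255, 0, 0, 0, 0]]

```text
time_s: 37.27
ee_pos: [0.4715, -0.2274, 0.1517]
eef_rot: [2.736, 1.567, -0.487]
force: [0.1, 0.4, -0.3]
grip_width: 0.0005
```

Run:
```python
from h import *
im=crop('scene','s33',330,130,450,240,5)
go([.5480,-.3565,.13],JY)
```

```text
t=37.32 ee=[ 0.4709 -0.2271  0.1503] grip=0.0004 F=[-1.1  0.3 -0.5] q6=1.13
turn 0.00 deg, shift before/after turn cm: [ 2.03 12.27 -8.73] / [ 2.03 12.27 -8.73]
```

View pics/s33.png

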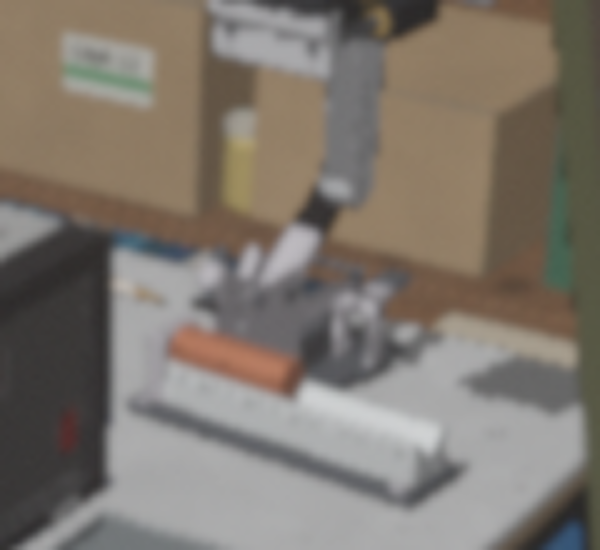

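Short bar is seated at the stop (left end at the stop face). Close the pliers.

>>> play_rows:
  increments:
    - [[255, 0, 2.0, -1.5, 0], [255, 0, 2.1, -1.5, 0], [255, 0, 2.1, -1.5, 0], [255, 0, 2.1, -1.5, 0], [255, 0, 2.0, -1.5, 0], [255, 0, 2.0, -1.2, 0], [255, 1.0, 0, 0, 0], [255, 1.0, 0, 0, 0], [255, 0, 0, 0, 0], [255, 0, 0, 0, 0]]

```text
time_s: 38.15
ee_pos: [0.5472, -0.3558, 0.129]
eef_rot: [-0.571, 1.568, 2.49]
force: [-0.6, 1.6, 0.6]
grip_width: 0.0001
```

>>> play_rows:
  increments:
    - [[255, 0.8, 0, 0, 0], [255, 0.8, 0, 0, 0], [255, 0.8, 0, 0, 0], [255, 0.8, 0, 0, 0], [255, 0.8, 0, 0, 0], [255, 0.8, 0, 0, 0], [255, 0.8, 0, 0, 0], [255, 0.8, 0, 0, 0], [255, 0, 0, 0, 0], [255, 0, 0, 0, 0]]

```text
time_s: 38.98
ee_pos: [0.5475, -0.3565, 0.0656]
eef_rot: [-0.617, 1.569, 2.443]
force: [-0.7, -0.1, 1.1]
grip_width: 0.0005
```

>>> play_rows:
  increments:
    - [[255, 0.1, 0, 0, 0], [255, 0.1, 0, 0, 0], [255, 0.1, 0, 0, 0], [255, 0.1, 0, 0, 0], [255, 0, 0, 0, 0]]

```text
time_s: 39.4
ee_pos: [0.5478, -0.3568, 0.0623]
eef_rot: [-0.733, 1.571, 2.327]
force: [1.4, -0.1, 0.1]
grip_width: 0.0005
```

>>> play_rows:
  increments:
    - [[255, 0.1, 0, 0, 0], [255, 0.1, 0, 0, 0], [255, 0.1, 0, 0, 0], [255, 0, 0, 0, 0], [255, 0, 0, 0, 0]]

```text
time_s: 39.82
ee_pos: [0.5482, -0.3569, 0.0611]
eef_rot: [2.613, 1.57, -0.61]
force: [-5.7, 4.0, 13.3]
grip_width: 0.0003
```

Run:
```python
from h import *
im=crop('scene','s34',330,120,450,240,5)
im=ctrl.camera('top')[:,:,::-1]; cv2.imwrite('pics/t34.png',im)
for b in bars(im=im)[0]: print(b)
```

```text
(((459.6639404296875, 51.73323059082031), (122.76847076416016, 23.351665496826172), 2.383718967437744), 222.5, array([272.56790123, 245.75308642]))
(((538.2063598632812, -231.58486938476562), (22.69089126586914, 76.33063507080078), 85.11436462402344), 98.0, array([356.96551724, 224.18965517]))
```

View pics/s34.png

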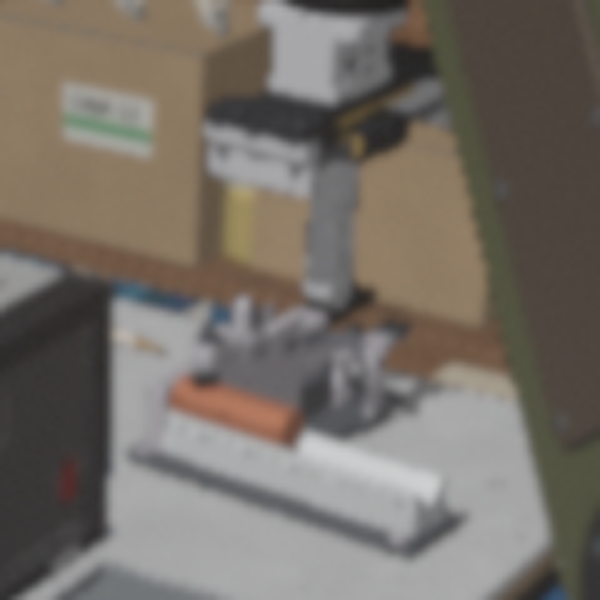

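Locked (hard stop at z = 61 mm, 13 N). Lift, then press the release lever.

>>> play_rows:
  increments:
    - [[255, -1, 0, 0, 0], [255, -2, 0, 0, 0], [255, -2, 0, 0, 0], [255, -1, 0, 0, 0], [255, 0, 0.7, 1.6, 0], [255, 0, 0.6, 1.4, 0], [255, 0, 0.4, 0.9, 0], [255, 0, 0, 0, 0], [255, 0, 0, 0, 0]]

```text
time_s: 40.67
ee_pos: [0.5077, -0.3708, 0.1195]
eef_rot: [-2.692, 1.571, 0.367]
force: [-0.0, 0.9, 1.4]
grip_width: 0.0006
```

>>> play_rows:
  increments:
    - [[255, 1.5, 0, 0, 0], [255, 2.0, 0, 0, 0], [255, 1.5, 0, 0, 0], [255, 0.7, 0, 0, 0], [255, 0, 0, 0, 0], [255, 0, 0, 0, 0]]

```text
time_s: 41.17
ee_pos: [0.5082, -0.3705, 0.0628]
eef_rot: [2.727, 1.571, -0.496]
force: [0.5, 0.5, 1.0]
grip_width: 0.0007
```

Run:
```python
from h import *
im=crop('scene','s35',330,120,450,240,5)
go([.5091,-.3708,.0365],JY)
```

```text
t=41.22 ee=[ 0.5083 -0.3708  0.0634] grip=0.0003 F=[-0.6 -0.4  0.4] q6=0.96
turn 0.02 deg, shift before/after turn cm: [ 2.69 -0.01 -0.08] / [ 2.69 -0.01 -0.08]
```

View pics/s35.png

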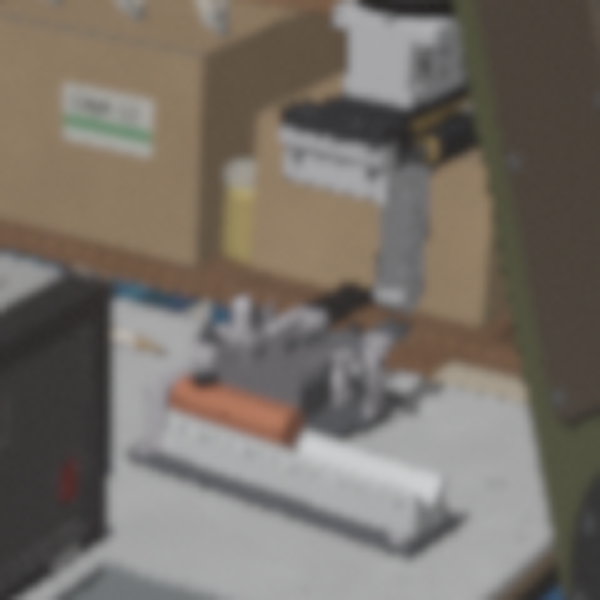

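>>> play_rows:
  increments:
    - [[255, 0.6, 0, -0.08, 0], [255, 0.6, 0, 0, 0], [255, 0.4, 0, 0, 0], [255, 0.4, 0, 0, 0], [255, 0.4, 0, 0, 0], [255, 0.2, 0, 0, 0], [255, 0, 0, 0, 0]]

```text
time_s: 41.8
ee_pos: [0.5082, -0.3705, 0.0357]
eef_rot: [-0.702, 1.57, 2.358]
force: [0.5, -1.5, 0.8]
grip_width: 0.0006
```

>>> play_rows:
  increments:
    - [[255, -1, 0, 0, 0], [255, -2, 0, 0, 0], [255, -3, 0, 0, 0], [255, -3, 0, 0, 0], [255, -2, 0, 0, 0], [200, 0, 0, 0, 0], [140, 0, -2.5, 0.2, 0], [140, 0, -3.0, 0.3, 0], [140, 0, -3.0, 0.3, 0], [140, 0, -3.0, 0.3, 0], [140, 0, -2.7, 0.2, 0], [140, 0, 0, 0, 0]]

```text
time_s: 42.8
ee_pos: [0.5069, -0.2242, 0.1466]
eef_rot: [-0.994, 1.57, 2.069]
force: [-0.2, 0.1, 0.4]
grip_width: 0.0415
```

Run:
```python
from h import *
im=crop('scene','s36',330,100,450,240,5)
go(jig(-.052,0,.038),JY)
```

```text
t=42.85 ee=[ 0.507  -0.2262  0.1467] grip=0.0421 F=[ 0.9  0.3 -0.3] q6=1.16
turn 0.15 deg, shift before/after turn cm: [10.87  0.34 -1.54] / [10.87  0.34 -1.54]
```

View pics/s36.png

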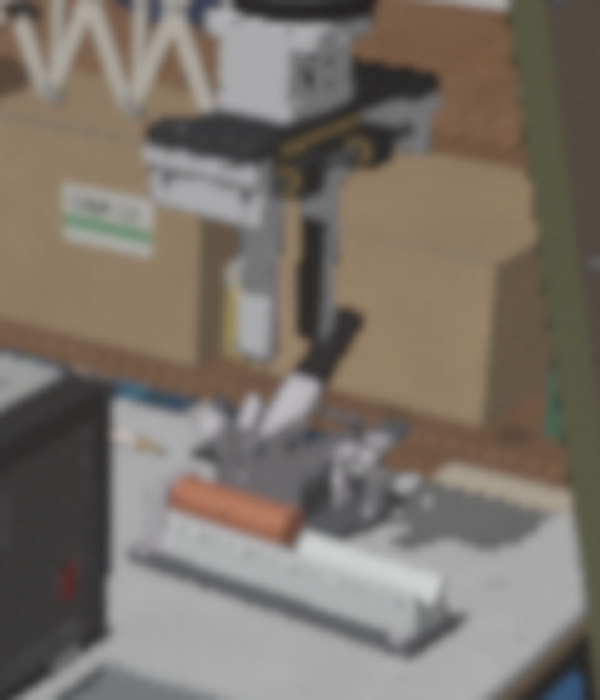

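>>> play_rows:
  increments:
    - [[140, 0, 0.15, -0.7, 0], [140, 0, 0, -0.7, 0], [140, 2, 0, 0, 0], [140, 2.5, 0, 0, 0], [140, 2.5, 0, 0, 0], [140, 2, 0, 0, 0], [140, 1.2, 0, 0, 0], [140, 0.7, 0, 0, 0], [140, 0, 0, 0, 0], [140, 0, 0, 0, 0], [140, 0, 0, 0, 0]]

```text
time_s: 43.77
ee_pos: [0.5215, -0.2312, 0.0386]
eef_rot: [2.746, 1.569, -0.477]
force: [0.2, 0.1, 0.7]
grip_width: 0.0426
```

Run:
```python
from h import *
im=crop('scene','s37',330,130,450,240,5)
go(jig(-.054,0,.038),JY)
```

```text
t=43.82 ee=[ 0.5215 -0.2311  0.0386] grip=0.0426 F=[-0.5 -0.3  0.5] q6=1.17
turn 0.00 deg, shift before/after turn cm: [ 0.06 -0.04  0.14] / [ 0.06 -0.04  0.14]
```

View pics/s37.png

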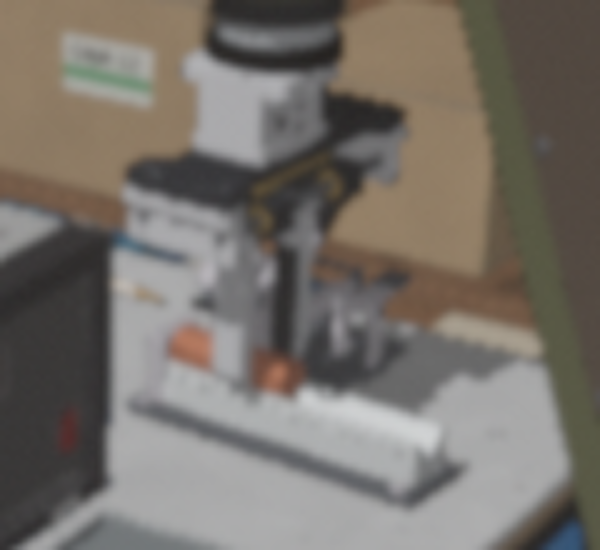

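>>> play_rows:
  increments:
    - [[255, 0, 0, 0, 0], [255, 0, 0, 0, 0], [255, 0, 0, 0, 0], [255, 0, 0, 0, 0], [255, 0, 0, 0, 0], [255, 0, 0, 0, 0]]
  newtons: 20

```text
time_s: 44.32
ee_pos: [0.521, -0.2312, 0.0379]
eef_rot: [2.281, 1.57, -0.942]
force: [-1.3, -4.7, 3.0]
grip_width: 0.0237
```

>>> play_rows:
  increments:
    - [[255, -0.1, 0, 0.3, 0], [255, 0, 0, 0.7, 0], [255, 0, 0, 1, 0], [255, 0, 0, 1, 0], [255, 0, 0, 1, 0], [255, 0, 0, 0.5, 0], [255, 0.1, 0, 0, 0], [255, 0, 0, 0, 0], [255, 0, 0, 0, 0]]

```text
time_s: 45.07
ee_pos: [0.4752, -0.2274, 0.0378]
eef_rot: [0.288, 1.569, -2.935]
force: [-8.3, -3.3, 9.9]
grip_width: 0.0238
```

>>> play_rows:
  increments:
    - [[150, 0, 0, 0, 0], [150, 0, 0, 0, 0], [150, 0, 0, 0, 0], [150, 0, 0, -0.7, 0], [150, 0, 0, -0.7, 0], [150, 0, 0, 0, 0], [150, 0, 0, 0, 0]]

```text
time_s: 45.65
ee_pos: [0.4903, -0.2281, 0.0372]
eef_rot: [-0.606, 1.571, 2.455]
force: [0.7, -0.0, -0.2]
grip_width: 0.0389
```

Run:
```python
from h import *
im=crop('scene','s38',330,130,450,240,5)
print(tojig(ctrl.get_obs()['ee_pos']))
```

```text
[-0.08416402  0.0001073   0.03720397]
```

View pics/s38.png

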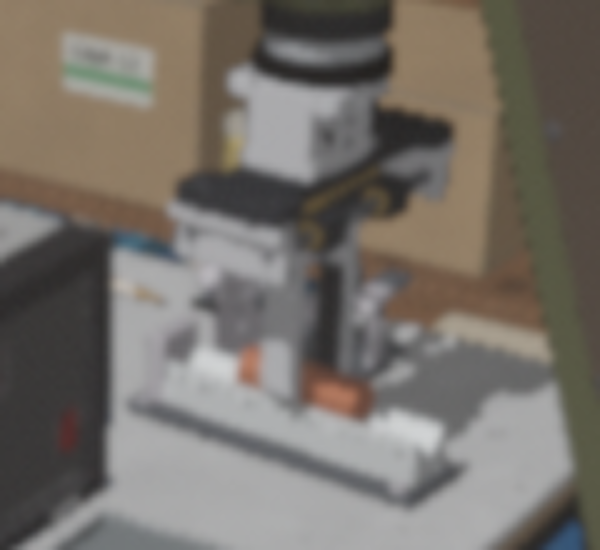

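>>> play_rows:
  increments:
    - [[255, 0, 0, 0, 0], [255, 0, 0, 0, 0], [255, 0, 0, 0, 0], [255, 0, 0, 0, 0], [255, 0, 0, 0, 0], [255, 0, 0, 0, 0]]
  newtons: 35

```text
time_s: 46.2
ee_pos: [0.4899, -0.2286, 0.0376]
eef_rot: [2.074, 1.57, -1.149]
force: [-1.6, -4.4, 1.5]
grip_width: 0.0234
```

>>> play_rows:
  increments:
    - [[255, -0.5, 0, 0, 0], [255, -1.5, 0, 0.3, 0], [255, -2, 0, 1.0, 0], [255, -1.5, 0, 1.5, 0], [255, 0, 0, 0.5, 0], [255, 0, 0, 0, 0], [255, 0, 0, 0, 0]]

```text
time_s: 46.78
ee_pos: [0.457, -0.2253, 0.0918]
eef_rot: [-0.798, 1.57, 2.262]
force: [0.7, -0.5, -1.8]
grip_width: 0.0234
```

Run:
```python
from h import *
im=crop('scene','s39',330,130,450,240,5)
go([.459,-.038,.09],np.radians(1.3))
```

```text
t=46.83 ee=[ 0.4571 -0.2253  0.0916] grip=0.0237 F=[ 0.5  0.2 -1.4] q6=1.12
turn -5.95 deg, shift before/after turn cm: [  0.17 -18.68   1.33] / [  0.17 -18.72  -0.61]
```

View pics/s39.png

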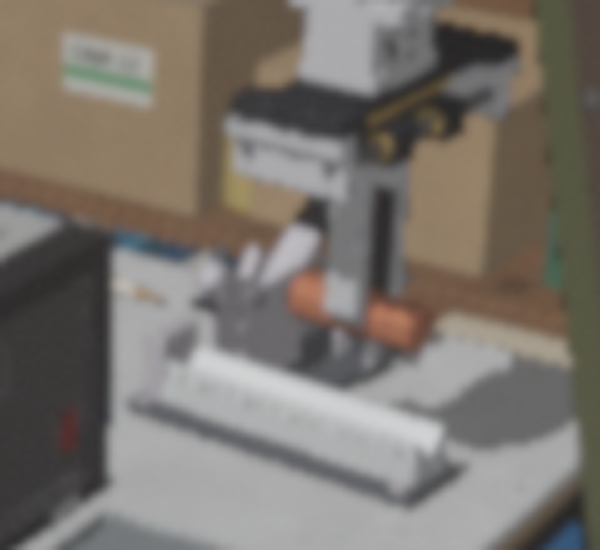

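>>> play_rows:
  increments:
    - [[255, 0, 0, 0, -3], [255, 0, 0, 0, -2.95], [255, 0, -1.5, -0.1, 0], [255, 0, -2.5, -0.1, 0], [255, 0, -2.7, -0.1, 0], [255, 0, -2.7, 0, 0], [255, 0, -2.7, 0, 0], [255, 0, -2.7, 0, 0], [255, 0, -2.4, 0, 0], [255, 0, -1.5, 0, 0], [255, 0, 0, 0, 0], [255, 0, 0, 0, 0]]

```text
time_s: 47.83
ee_pos: [0.4559, -0.0381, 0.0918]
eef_rot: [-0.178, 1.57, 2.988]
force: [-0.5, -0.4, -0.9]
grip_width: 0.0236
```

Run:
```python
from h import *
im=crop('scene','s40',270,150,430,300,4)
go([.459,-.038,.015],np.radians(1.3))
```

```text
t=47.88 ee=[ 0.4559 -0.0387  0.0919] grip=0.0235 F=[-0.6  0.4 -1.6] q6=1.38
turn 0.04 deg, shift before/after turn cm: [ 7.69 -0.06 -0.31] / [ 7.69 -0.06 -0.31]
```

View pics/s40.png

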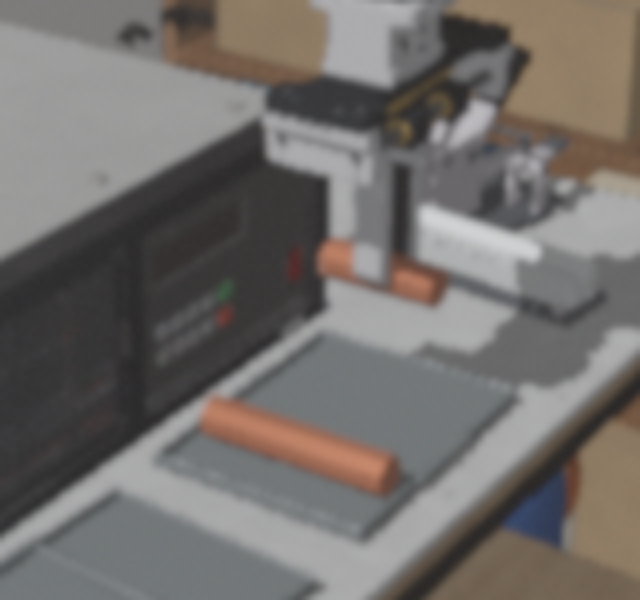

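>>> play_rows:
  increments:
    - [[255, 1.5, 0, -0.2, 0], [255, 2, 0, -0.1, 0], [255, 2, 0, 0, 0], [255, 1.4, 0, 0, 0], [255, 0.4, 0, 0, 0], [255, 0.2, 0, 0, 0], [255, 0, 0, 0, 0], [255, 0, 0, 0, 0]]

```text
time_s: 48.55
ee_pos: [0.4593, -0.0388, 0.0182]
eef_rot: [2.965, 1.57, -0.155]
force: [-0.3, 1.1, -1.0]
grip_width: 0.0233
```

>>> play_rows:
  increments:
    - [[255, 0.1, 0, 0, 0], [255, 0.1, 0, 0, 0], [255, 0, 0, 0, 0], [255, 0, 0, 0, 0]]

```text
time_s: 48.88
ee_pos: [0.4589, -0.0384, 0.0156]
eef_rot: [2.963, 1.57, -0.155]
force: [-0.3, -0.3, -1.4]
grip_width: 0.0235
```

>>> play_rows:
  increments:
    - [[255, 0.1, 0, 0, 0], [255, 0.1, 0, 0, 0], [255, 0, 0, 0, 0], [255, 0, 0, 0, 0]]

```text
time_s: 49.22
ee_pos: [0.4589, -0.0384, 0.0135]
eef_rot: [3.116, 1.571, -0.003]
force: [-0.0, -1.0, -0.2]
grip_width: 0.0234
```

Near or at contact; release, lift and clear the view.

>>> play_rows:
  increments:
    - [[200, 0, 0, 0, 0], [150, 0, 0, 0, 0], [150, 0, 0, 0, 0], [150, 0, 0, 0, 0], [150, 0, 0, 0, 0], [150, -2, 0, 0, 0], [150, -3, 0, 0, 0], [150, -3, 0, 0, 0], [150, -3, 0, 0, 0], [150, -3, 0, 0, 0], [150, -2, 0, 0, 0], [150, 0, 0, 0, 0]]

```text
time_s: 50.22
ee_pos: [0.4603, -0.0387, 0.1775]
eef_rot: [2.957, 1.564, -0.162]
force: [0.1, 0.5, 0.7]
grip_width: 0.0388
```

>>> play_rows:
  increments:
    - [[150, 0, 3, 0, 0], [150, 0, 3, 0.5, 0], [150, 0, 3, 0.5, 0], [150, 0, 3, 0.5, 0], [150, 0, 3, 0.5, 0], [150, 0, 3, 0.5, 0], [150, 0, 3, 1, 0], [150, 0, 3, 1, 0], [150, 0, 3, 1, 0], [150, 0, 3, 1, 0], [150, 0, 0, 0, 0], [150, 0, 0, 0, 0]]

```text
time_s: 51.22
ee_pos: [0.3999, -0.3406, 0.1724]
eef_rot: [-0.821, 1.569, 2.341]
force: [0.0, -0.3, -0.6]
grip_width: 0.0384
```

Run:
```python
from h import *
im=crop('scene','s41',230,150,430,330,3)
im=ctrl.camera('top')[:,:,::-1]; cv2.imwrite('pics/t41.png',im)
for b in bars(im=im)[0]: print(b)
print(ctrl.get_obs()['time_s'],ctrl.get_obs()['ee_pos'])
```

```text
(((459.5532531738281, -36.72899627685547), (73.0589828491211, 20.151277542114258), 1.600407600402832), 130.5, array([298.94545455, 247.21818182]))
(((459.5418701171875, 51.728538513183594), (123.01248931884766, 23.350830078125), 2.3829195499420166), 230.5, array([272.60240964, 246.28915663]))
51.3167 [ 0.40061642 -0.33918469  0.17284283]
```

View pics/s41.png

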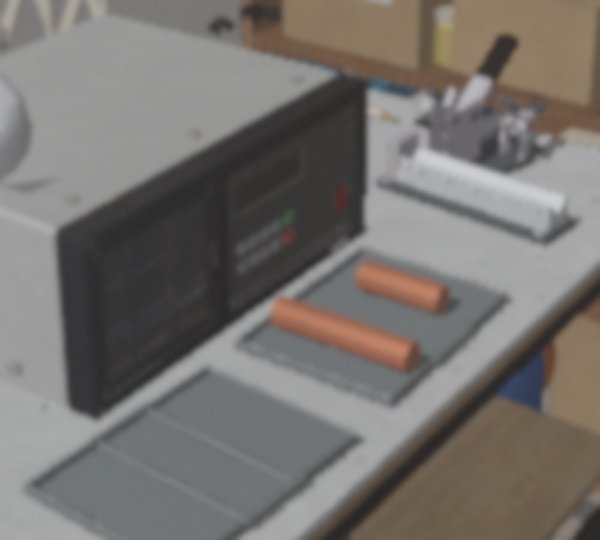

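View pics/t41.png

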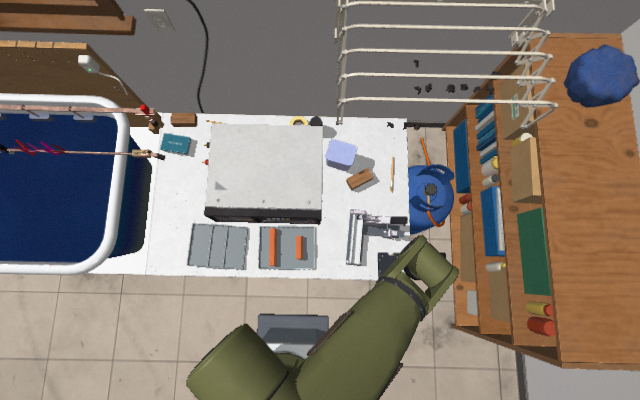

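>>> play_rows:
  increments:
    - [[150, 0, 0, 0, 0], [150, 0, 0, 0, 0], [150, 0, 0, 0, 0], [150, 0, 0, 0, 0], [150, 0, 0, 0, 0], [150, 0, 0, 0, 0]]

```text
time_s: 51.82
ee_pos: [0.4007, -0.3397, 0.1735]
eef_rot: [2.411, 1.571, -0.707]
force: [-0.3, -0.2, -0.1]
grip_width: 0.0389
```

Run:
```python
from h import *
im=ctrl.camera('top')[:,:,::-1]
for b in bars(im=im)[0]: print(b[0])
print(ctrl.hand_in())
```

```text
((459.5532531738281, -36.72899627685547), (73.0589828491211, 20.151277542114258), 1.600407600402832)
((459.5418701171875, 51.728538513183594), (123.01248931884766, 23.350830078125), 2.3829195499420166)
the job is handed in; nothing more can be done
None
```

Two bars were in the rack, the long and the short. I marked both, long first, and handed in at about 52 s.

**Marking:** each bar was laid in the V-groove and pushed until the stop was felt (about 12–18 N). The handle then went down to its end stop (z ≈ 61 mm) and stayed level when I lifted off. Pressing the release lever sprang the pliers open both times. I slid each bar back from under the pad before lifting it out.

**Final positions:** both bars lie side by side in the plain tray, whose measured centre is about (0.460, 0.005). The long bar's centre is at about (0.460, 0.052) and the short bar's at (0.460, -0.037), unchanged between the last two pictures. The rack is empty. The pictures show the handle raised, the gripper clear of everything, and the block, box and brush in their starting places by eye.

**What disagreed or was not checked:**
- My picture-based jig pose was about 1–2 mm off, both across the groove and at the stop. I corrected it from contact.
- In the last pictures the short bar measured 73 x 20 mm instead of 76 x 24. The side view shows it lying flat, so I took this for pixel noise.
- The handle and lever angles were judged from the pictures only, not measured.

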